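# Index the rotary board jig on its locating pin

## Task

The round turntable of the board jig has been left raised and turned off its mark. Push it round with a fingertip until the notch in its rim stands over the locating pin, then press it straight down until it is fully home over the pin. Do not pull the turntable up, do not touch the circuit board on it, and leave the other things on the bench where they are.

Things in the scene. Friction and masses are not known exactly. Their poses are not given: they have to be found in the camera images.
- jig_base: Fixed aluminium foot of the jig, a disc 140 mm across and 12 mm high on the bench, with a 26 mm wide, 12 mm high tab reaching out to 130 mm from the centre along its +x. The tab carries the locating pin and, at its outer end, an upright 26 mm wide, 6 mm thick plate with a 7 mm wide pointer in the middle, 57 mm high over all, that marks where the pin is. Origin: centre of the underside, on the jig's vertical turning axis; z up.
- pin_top (a point): Tip of the upright steel locating pin (10 mm thick, round-nosed, fixed to the foot), 86 mm from the turning axis along the foot's +x, 38 mm above the bench. The outer 3 mm of the pin stand outside the turntable's rim, hard to see from some sides: the tab and its pointer plate show beyond it, in line with it.
- notch (a point): Middle of the rim notch, at the level of the turntable's underside, 86 mm from the turning axis along the turntable's +x. The notch is 14 mm wide with parallel walls, open at the rim, its bottom 78 mm from the axis, and goes through the full thickness.
- hub_top (a point): Centre of the top of the steel hub (36 mm across, stands 5 mm above the turntable's upper face), on the turning axis: the place to press. 63 mm above the bench while raised, 51 mm when home. Axes turn with the turntable: x to the notch, z up.
- recess (a point): Point on the black floor of the finger recess sunk into the top of the grey turntable opposite the notch, 62 mm from the axis along the turntable's -x. The recess is a 60 degree sector (30 either side) from 34 to 88 mm from the axis, open above and at the rim, 13 mm deep, with upright radial side walls to push. Raised, its floor (5 mm thick; the pin cannot enter) is 45 mm and the rest of the top 58 mm above the bench.
- board: Green circuit board, 70 x 40 mm (its steel end rails reach 80 x 46), fixed on the turntable's upper face and 4 mm high, beside the hub: origin at the centre of its underside, 52 mm from the turning axis along the turntable's +y. Not to be touched.
- turntable (a joint): Angle of the turntable about the vertical, rad, counter-clockwise from above positive, no end stops; 0 (or any whole turn) when the notch stands exactly over the pin. The turntable is 176 mm across, 18 mm thick, mass about 0.4 kg; a friction of 0.12 N m keeps it where it is left.
- carrier (a joint): Downward travel of the turntable in m: 0 raised (underside 40 mm above the bench, 2 mm clear of the pin), 0.012 fully home, negative when pulled up. Friction holds it at any height: about 4 N of push moves it down and it stays. The pin stops it at about 0.002 unless the notch is within about 2 to 3 mm of being over the pin; its round nose then guides it in.
- spool: Loose solder spool standing on end, 56 mm across, 42 mm high; origin at the centre of its underside.
- jar: Loose small flux jar, 52 mm across, 46 mm high; origin at the centre of its underside.
- multimeter: Loose multimeter lying on its back, 150 x 82 x 44 mm high, long side along its x; origin at the centre of its underside.
- screwdriver: Loose screwdriver lying on the bench, 180 mm long, along its x; origin under its middle.

How it is judged:
At the end, for the whole second after the job is handed in: The turntable is down by at least 10.5 of its 12 mm with the notch within 4 mm of the pin, and at rest; the spool, jar, multimeter and screwdriver are within 20 mm of where they stood (value of joint carrier above 0.0105 m and horizontal distance between notch and pin_top below 0.004 m and velocity of joint carrier below 0.005 m/s and velocity of joint turntable between -0.05 and 0.05 rad/s and distance of each of spool, jar, multimeter, screwdriver from where it was at the start of the episode below 0.02 m); the robot touches nothing.
It fails at once if the turntable is pulled up by more than 4 mm above its raised position (value of joint carrier below -0.004 m).
It fails at once if the circuit board is touched with more than 1 N (contact force between any of the fingers, the arm and board above 1 N).
It fails at once if the spool, jar, multimeter or screwdriver is pushed away by more than 20 mm or lifted (distance of any of spool, jar, multimeter, screwdriver from where it was at the start of the episode above 0.02 m).
It also fails if it takes over 51 s, if anything falls off the work surface, if the arm or the gripper's body presses on something with over 40 N, if the wrist force passes 120 N, or if a joint passes its speed limit or range.

## Robot

A 6-joint arm with a two-finger parallel gripper is mounted at the origin on the work surface. World frame = base frame: x ahead of the robot, y to its left, z up, the work surface at z = 0. Lengths are in m, angles in rad, forces in N, time in s.
With the tool pointing down it reaches from about 0.35 to 0.975 m from the base axis. Payload 17.4 kg.
Tool frame: the origin (TCP) lies midway between the tips of the shut fingers; the grasp point (between the pads) lies r.pinch_z behind it (r.pinch_z is the distance from the TCP to the grasp point, in m); x points along the fingers, z is the direction in which the jaws open and shut, and the axes are right-handed (so a half turn about x gives the same grasp; the last joint's range is limited). The gripper opens to 85 mm and grips with 20 to 120 N. Pads are 22 mm wide; open, the fingers measure 114 mm over their backs; the gripper's body (76 mm by 85 mm) begins 54 mm behind the grasp point. The pads swing forward as they close: fully open they stand 13 mm farther back than shut.
Start: joints at [1.153, 0.116, 1.442, -0, 1.584, -0.038], TCP at [0.25, 0.627, 0.196] pointing down, gripper open.
Joint ranges: [-2.83, 2.83], [-0.83, 2.19], [0.07, 2.5], [-1.14, 4.28], [0.01, 3], [-2.97, 2.97]. Speed limits (rad/s): [1.89, 1.89, 2.22, 3.14, 3.14, 3.14].

## Interface

Orientations are given as a 3x3 rotation matrix whose columns are the frame's x, y, z axes.
In Python, from rig import r gives the robot as it stands.
- The arm moves only by the tool drive_tool, never from a script. Its argument "increments" is a list of rows, each an object of numbers: "gripper": the closure, from 0 (fully open) to 1 (shut); "x", "y", "z": the shift along the tool's x, y, z in units of 0.4 m (1.0 is 0.4 m); "rx", "ry", "rz": the turn, a rotation vector about the tool's x, y, z in units of 360 degrees (1.0 is 360 degrees). A call has exactly 5 rows; each row is the pose to reach, as a shift and turn from the pose commanded when the call began, along the tool's axes at that moment, turning the shorter way round; what a row does not reach only later rows make up. A row lasts 1/8 s, in which the tool goes at most 62.5 mm and 10.7 degrees, less where a joint would pass 70% of its speed; a pose out of reach is approached as far as the arm can. A call with a number of a shift or a turn outside -1 to 1 is refused whole. A call with a gripper value outside its range is refused whole. The fingers move at their own pace and stop on an object; "force" is the grip in N (left out, the last holds). Time passes only in rows, so rows that repeat a pose let the fingers close, or fill a call up. It gives the time, the measured TCP pose, the force and the opening at its end, in the units of the state.
- r.get_state(): the state, without advancing time (a new reading comes with each control period).
- r.grab_frame(name): name is "scene" or "top"; returns (picture, depth): 384x512x3 uint8, red, green, blue; 384x512 float32, m along the optical axis (not along the pixel's ray), 0 where there is no reading.
- r.camera_info(name): a dict with "intrinsics" (3x3 intrinsics, pixels), "view" (4x4, takes a point from world to camera coordinates). Camera axes: x right, y down, z forward; pixel columns grow to the right and rows downward; lengths in m; the calibration is good to about 2 mm. A picture is of the moment at which its call begins. camera_info takes no time and is no camera call.
- r.sign_off(): hands the job in, once; it reports no verdict.
The state is a dict: "t": time; "qpos": joint angles; "dq": joint speeds; "tau": joint torques, N m; "tcp_pos": TCP position; "ee_rot": TCP orientation; "force": force on the tool from outside, world axes, zero at the start; "moment": the same for the moment, N m; "grip_width": finger opening in m.
Only numpy, scipy, OpenCV 4.12 (cv2) and the standard library are available. Lean on these libraries where they do the work, as an engineer would, in place of code of your own. Each camera call takes 0.05 s, during which the arm holds its last target.

## Working session

There is one attempt and no reset: what is moved stays moved. The work goes in short steps, Python scripts to look and compute and a tool call to move; the robot and the scene stay as the last step left them, time stands still between calls to the robot, and variables do not carry over. Pictures are saved under pics/ and viewed, and the job is handed in when it is done.

Besides the shell and the picture viewer there is one more tool, called after ">>>" by a JSON object that holds its "fn" and its "kwargs". drive_tool: Moves the arm, as the interface text tells. Shifts and turns lie within -1 to 1; 1 stands for 0.4 m of shift or 360 degrees of turn. Its arguments: {"type":"object","properties":{"increments":{"type":"array"},"force":{"type":"number"}},"required":["increments"]}

```bash
ls; mkdir -p pics
python3 - <<'E'
from rig import r
import cv2,numpy as np
s=r.get_state();print({k:np.round(v,4).tolist() for k,v in s.items()}, r.pinch_z)
for n in("scene","top"):
    im,d=r.grab_frame(n);cv2.imwrite(f"pics/{n}0.png",im[:,:,::-1]);np.save(f"pics/{n}0.npy",d)
    c=r.camera_info(n);print(c["intrinsics"],c["view"])
E
```

```text
pics
{'t': 0.0, 'qpos': [1.1532, 0.1165, 1.4423, 0.0, 1.584, -0.0378], 'dq': [-0.0012, -0.0014, -0.0011, -0.0008, 0.0006, 0.0002], 'tau': [0.0023, -73.2014, -63.2482, 0.0001, 0.0066, 0.0], 'tcp_pos': [0.2501, 0.6267, 0.1951], 'ee_rot': [[-0.0005, -0.9287, 0.3707], [-0.0011, 0.3707, 0.9287], [-1.0, 0.0001, -0.0012]], 'force': [0.4339, 0.6261, 0.368], 'moment': [0.0074, 0.0019, -0.0263], 'grip_width': 0.0852} 0.0187
[[500.10912129   0.         257.07432172]
 [  0.         500.10912129 187.87985269]
 [  0.           0.           1.        ]] [[-0.42235691  0.90613715  0.02302399  0.21121623]
 [ 0.54901773  0.27594727 -0.788944   -0.25942466]
 [-0.72124488 -0.32057537 -0.6140336   1.81616075]
 [ 0.          0.          0.          1.        ]]
[[348.3555649    0.         249.39217403]
 [  0.         348.3555649  195.23186567]
 [  0.           0.           1.        ]] [[-0.02885043 -0.99935554 -0.02135768  0.07181455]
 [-0.98586726  0.03197554 -0.1644485   0.5731451 ]
 [ 0.16502544  0.01631143 -0.98615442  1.09707827]
 [ 0.          0.          0.          1.        ]]
```

View pics/scene0.png

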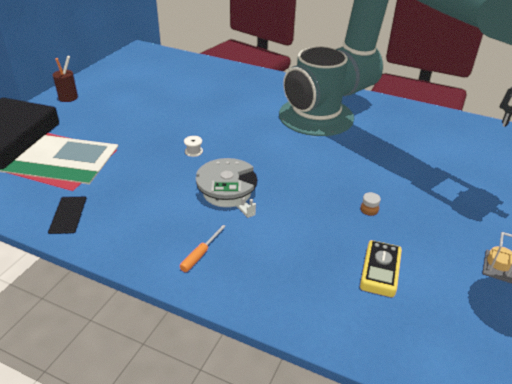

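View pics/top0.png

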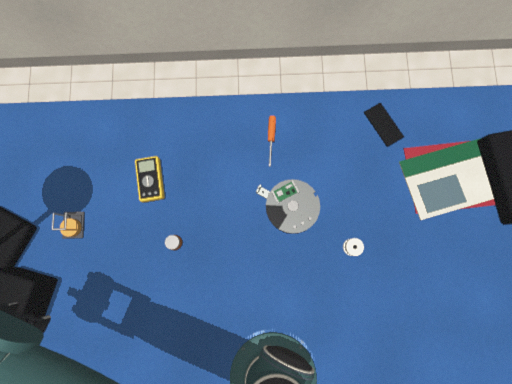

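```bash
cat > h.py <<'E'
import numpy as np,cv2
from rig import r
def ray(n,uv,z):
    c=r.camera_info(n);K=c["intrinsics"];V=c["view"];R=V[:3,:3];t=V[:3,3]
    o=-R.T@t;d=R.T@np.linalg.inv(K)@np.array([uv[0],uv[1],1.])
    return o+d*(z-o[2])/d[2]
def proj(n,p):
    c=r.camera_info(n);q=c["view"][:3,:3]@np.asarray(p)+c["view"][:3,3];q=c["intrinsics"]@q;return q[:2]/q[2]
def crop(n,im,c,w,h,k,name):
    x0,y0=int(c[0]-w/2),int(c[1]-h/2)
    o=cv2.resize(im[y0:y0+h,x0:x0+w,::-1],None,fx=k,fy=k,interpolation=cv2.INTER_CUBIC);cv2.imwrite(f"pics/{name}.png",o);print(name,"origin",x0,y0,"scale",k)
E
python3 - <<'E'
from h import *
a=cv2.imread("pics/top0.png")[:,:,::-1];b=cv2.imread("pics/scene0.png")[:,:,::-1]
crop("top",a,(290,205),80,72,8,"topc0");crop("scene",b,(230,190),90,70,8,"scc0")
E
```

```text
topc0 origin 250 169 scale 8
scc0 origin 185 155 scale 8
```

View pics/topc0.png

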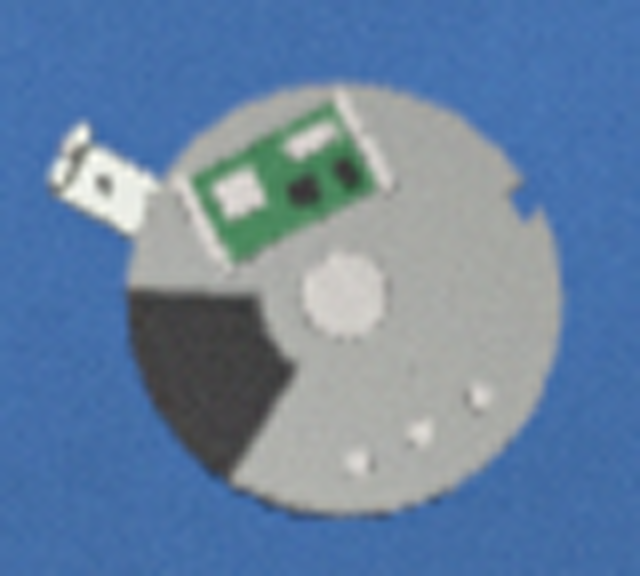

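View pics/scc0.png

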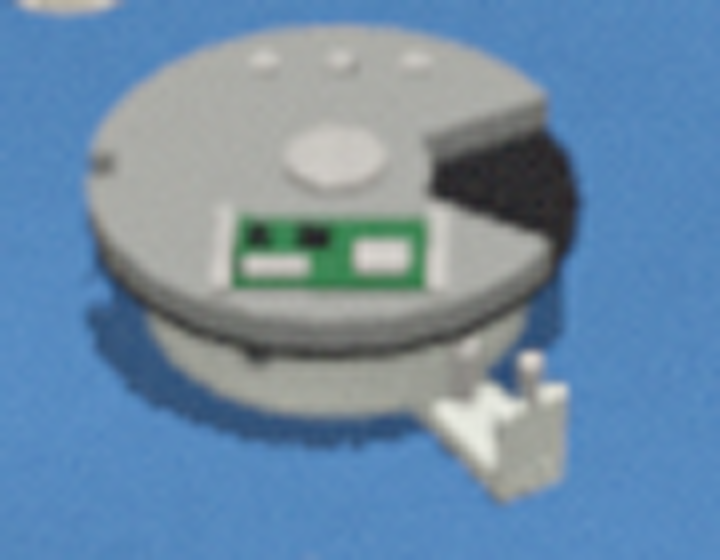

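```bash
cat >> h.py <<'E'
def cc(u,v,o,k=8): return ((u+.5)/k-.5+o[0],(v+.5)/k-.5+o[1])
def measure(im,zoff=0.,box=(240,165,340,245),prev=None):
    x0,y0,x1,y1=box;k=4
    sub=cv2.resize(im[y0:y1,x0:x1],None,fx=k,fy=k,interpolation=cv2.INTER_CUBIC)
    hsv=cv2.cvtColor(sub,cv2.COLOR_RGB2HSV)
    notblue=~((hsv[:,:,0]>95)&(hsv[:,:,0]<125)&(hsv[:,:,1]>90))
    blk=((hsv[:,:,2]<85)&notblue).astype(np.uint8)
    grn=((hsv[:,:,0]>45)&(hsv[:,:,0]<90)&(hsv[:,:,1]>80)).astype(np.uint8)
    out={}
    def big(m):
        n,l,s,c=cv2.connectedComponentsWithStats(m);i=1+np.argmax(s[1:,4]);return l==i,c[i],s[i,4]
    def topx(c): return ((c[0]+.5)/k-.5+x0,(c[1]+.5)/k-.5+y0)
    m,c,a=big(blk);out['recess']=ray("top",topx(c),.045-zoff);out['ra']=a
    m,c,a=big(cv2.morphologyEx(grn,cv2.MORPH_CLOSE,np.ones((15,15))));out['board']=ray("top",topx(c),.062-zoff);out['ba']=a
    m,c,a=big(cv2.morphologyEx(notblue.astype(np.uint8),cv2.MORPH_OPEN,np.ones((61,61))))
    cn=max(cv2.findContours(m.astype(np.uint8),0,1)[0],key=len)[:,0]
    P=np.array([ray("top",topx(p),.058-zoff)[:2] for p in cn])
    A=np.c_[P,np.ones(len(P))];s=np.linalg.lstsq(A,(P**2).sum(1),rcond=None)[0];ce=s[:2]/2
    out['disc']=ce;out['R']=np.sqrt(s[2]+ce@ce)
    return out
E
python3 - <<'E'
from h import *
a=cv2.imread("pics/top0.png")[:,:,::-1]
o=measure(a);print(o)
O=(250,169)
hub=ray("top",cc(344,294,O),.063)[:2];print("hub",hub)
hubs=ray("scene",cc(335,155,(185,155)),.063)[:2];print("hub scene",hubs)
an=lambda p,c:np.degrees(np.arctan2(p[1]-c[1],p[0]-c[0]))
for c in(hub,o['disc']):
    nt=ray("top",cc(524,203,O),.055)
    print("notch",an(nt,c),np.hypot(*(nt[:2]-c)),"rec+180",an(o['recess'],c)+180,"board-90",an(o['board'],c)-90)
    for nm,uv,z in(("tabL",(158,184),.012),("tabR",(136,237),.012),("plateA",(55,180),.04),("ptr",(78,133),.057)):
        p=ray("top",cc(*uv,O),z);print(nm,p,an(p,c),np.hypot(*(p[:2]-c)))
for nm,uv,z in(("ptr",(530,357),.057),("pin?",(470,345),.038),("notch",(103,160),.056)):
    p=ray("scene",cc(*uv,(185,155)),z);print("scene",nm,p,an(p,hubs),np.hypot(*(p[:2]-hubs)))
for nm,uv in(("spool",(354,247)),("jar",(174,243)),("mm",(149,179)),("sdtip",(269,165)),("sdend",(272,116))): print(nm,ray("top",uv,.02))
E
```

```text
{'recess': array([ 0.50848091, -0.02895043,  0.045     ]), 'ra': np.int32(4641), 'board': array([ 0.58193115, -0.06433719,  0.062     ]), 'ba': np.int32(2891), 'disc': array([ 0.53509838, -0.0831381 ]), 'R': np.float64(0.08744613304021165)}
hub [ 0.53519551 -0.08405844]
hub scene [ 0.53243127 -0.08252089]
notch -64.53147553692337 0.08391299191694837 rec+180 295.8626230990655 board-90 -67.12148975414411
tabL [ 0.59156922 -0.013146    0.012     ] 51.51613645514471 0.09059011970973348
tabR [ 0.56911532 -0.00298103  0.012     ] 67.29735862049583 0.0878868642993219
plateA [0.58970898 0.03059821 0.04      ] 64.57126503203345 0.126956157939184
ptr [0.60589902 0.02063159 0.057     ] 55.96646574907814 0.12632889233541186
notch -64.73965954439007 0.08478622154464922 rec+180 296.1606857558062 board-90 -68.12711356696087
tabL [ 0.59156922 -0.013146    0.012     ] 51.10281349938359 0.08993247580945292
tabR [ 0.56911532 -0.00298103  0.012     ] 67.00467661013975 0.08707645498891008
plateA [0.58970898 0.03059821 0.04      ] 64.3519667431825 0.12616761074654517
ptr [0.60589902 0.02063159 0.057     ] 55.69481981112516 0.1256219702543937
scene ptr [0.59705623 0.02519863 0.057     ] 59.0388859583276 0.12561800157871253
scene pin? [ 0.57926774 -0.00587428  0.038     ] 58.572136977292004 0.0898240393599786
scene notch [ 0.56391903 -0.15935081  0.056     ] -67.71435486334471 0.08303201097672931
spool [ 0.39728914 -0.28208196  0.02      ]
jar [0.4276732  0.30877684 0.02      ]
mm [0.6471447  0.39609312 0.02      ]
sdtip [ 0.68225719 -0.01527006  0.02      ]
sdend [ 0.85807108 -0.03246373  0.02      ]
```

```bash
cat >> h.py <<'E'
def inc(p,alpha,p0=None):
    "increment of one target from the present pose: world position, jaw-axis heading (deg)"
    s=r.get_state();R=s['ee_rot'];d=np.asarray(p)-np.asarray(s['tcp_pos'])
    a0=np.degrees(np.arctan2(R[1,2],R[0,2]));da=(alpha-a0+180)%360-180
    v=R.T@d/.4
    return dict(x=round(v[0],4),y=round(v[1],4),z=round(v[2],4),rx=round(-da/360,4)),round(a0,2)
E
python3 - <<'E'
from h import *
print(inc((.42,.2,.196),20))
E
```

```text
({'x': np.float64(-0.0011), 'y': np.float64(-0.7899), 'z': np.float64(-0.8334), 'rx': np.float64(0.134)}, np.float64(68.24))
```

>>> {"fn": "drive_tool", "kwargs": {"increments": [{"y":-0.1,"z":-0.1,"rx":0.02,"gripper":1},{"y":-0.2,"z":-0.2,"rx":0.04,"gripper":1},{"y":-0.3,"z":-0.31,"rx":0.06,"gripper":1},{"y":-0.4,"z":-0.42,"rx":0.08,"gripper":1},{"y":-0.49,"z":-0.52,"rx":0.1,"gripper":1}], "force": 30}}

```text
invalid input at $.increments[0]: expected keys gripper, x, y, z, rx, ry, rz
```

Run:
```python
from h import *
s=r.get_state();print(s['tcp_pos'],s['qpos'],s['grip_width'],s['dq'])
print(inc((.5045,-.027,.15),-62))
```

```text
[0.2501227  0.62671772 0.19524825] [ 1.15325584e+00  1.16417849e-01  1.44220067e+00  2.47728501e-05
  1.58401317e+00 -3.77847440e-02] 0.08534805315935774 [-0.00036547 -0.00041848  0.00079118 -0.00079334  0.00078245  0.00015029]
({'x': np.float64(0.1144), 'y': np.float64(-1.1965), 'z': np.float64(-1.282), 'rx': np.float64(0.3618)}, np.float64(68.24))
```

>>> {"fn": "drive_tool", "kwargs": {"increments": [{"gripper":1,"x":0,"y":-0.1,"z":-0.1,"rx":0.02,"ry":0,"rz":0},{"gripper":1,"x":0,"y":-0.2,"z":-0.2,"rx":0.04,"ry":0,"rz":0},{"gripper":1,"x":0,"y":-0.3,"z":-0.31,"rx":0.06,"ry":0,"rz":0},{"gripper":1,"x":0,"y":-0.4,"z":-0.42,"rx":0.08,"ry":0,"rz":0},{"gripper":1,"x":0,"y":-0.49,"z":-0.52,"rx":0.1,"ry":0,"rz":0}], "force": 30}}

```text
t: 0.72
tcp_pos: [0.3554, 0.3591, 0.1957]
ee_rot: [[0.0, -0.53, 0.848], [-0.0, 0.848, 0.53], [-1.0, -0.0, -0.0]]
force: [-0.4, 0.7, -0.3]
grip_width: 0.0
```

Run:
```python
from h import *
s=r.get_state();print(s['tcp_pos'],s['qpos'],s['grip_width'],s['dq'])
print(inc((.5045,-.027,.15),-62))
```

```text
[0.35542371 0.35914196 0.19567372] [ 7.40197723e-01 -2.59486590e-01  1.79767942e+00 -1.31233161e-04
  1.60350013e+00  1.81618729e-01] 3.71540139165426e-05 [-0.75593815 -0.45366177  0.37404623 -0.00162398  0.07519995  0.25183461]
({'x': np.float64(0.1143), 'y': np.float64(-1.0161), 'z': np.float64(-0.1956), 'rx': np.float64(0.2611)}, np.float64(32.0))
```

>>> {"fn": "drive_tool", "kwargs": {"increments": [{"gripper":1,"x":0,"y":-0.14,"z":-0.03,"rx":0.028,"ry":0,"rz":0},{"gripper":1,"x":0,"y":-0.28,"z":-0.06,"rx":0.056,"ry":0,"rz":0},{"gripper":1,"x":0,"y":-0.42,"z":-0.09,"rx":0.084,"ry":0,"rz":0},{"gripper":1,"x":0,"y":-0.56,"z":-0.12,"rx":0.112,"ry":0,"rz":0},{"gripper":1,"x":0,"y":-0.7,"z":-0.14,"rx":0.14,"ry":0,"rz":0}]}}

```text
t: 1.35
tcp_pos: [0.4573, 0.0925, 0.1959]
ee_rot: [[0.0, 0.317, 0.948], [0.0, 0.948, -0.317], [-1.0, 0.0, 0.0]]
force: [0.5, 0.3, 0.6]
grip_width: -0.0
```

Run:
```python
from h import *
s=r.get_state();print(s['tcp_pos'],s['qpos'],s['grip_width'],s['dq'])
print(inc((.5045,-.027,.12),-62))
```

```text
[0.45733633 0.09247716 0.19594941] [ 1.44807189e-01 -3.50864260e-01  1.86836988e+00  4.58485987e-05
  1.62364905e+00  4.67609647e-01] -3.5972147213838397e-05 [-9.56133904e-01  1.86501796e-01 -1.37707816e-01 -4.64844602e-04
 -5.17384790e-02  4.49025990e-01]
({'x': np.float64(0.1899), 'y': np.float64(-0.2459), 'z': np.float64(0.2065), 'rx': np.float64(0.1208)}, np.float64(-18.5))
```

>>> {"fn": "drive_tool", "kwargs": {"increments": [{"gripper":1,"x":0,"y":-0.06,"z":0.05,"rx":0.028,"ry":0,"rz":0},{"gripper":1,"x":0.05,"y":-0.12,"z":0.1,"rx":0.056,"ry":0,"rz":0},{"gripper":1,"x":0.1,"y":-0.18,"z":0.15,"rx":0.084,"ry":0,"rz":0},{"gripper":1,"x":0.15,"y":-0.245,"z":0.2,"rx":0.112,"ry":0,"rz":0},{"gripper":1,"x":0.19,"y":-0.245,"z":0.2065,"rx":0.12,"ry":0,"rz":0}]}}

```text
t: 1.98
tcp_pos: [0.5051, -0.0262, 0.1186]
ee_rot: [[-0.001, 0.88, 0.474], [-0.0, 0.474, -0.88], [-1.0, -0.001, -0.0]]
force: [0.5, 0.6, 0.0]
grip_width: -0.0001
```

Run:
```python
from h import *
s=r.get_state();print(s['tcp_pos'],s['qpos'],s['dq'],s['force'])
print(inc((.5045,-.027,.05),-62))
im,_=r.grab_frame("scene");crop("scene",im,(230,170),100,75,8,"sc1")
im,_=r.grab_frame("top");crop("top",im,(290,205),100,75,8,"tp1")
```

```text
[ 0.50510171 -0.02618037  0.11860495] [-1.02069369e-01 -2.27822281e-01  1.89664376e+00 -2.41598617e-04
  1.47396760e+00  9.74679098e-01] [ 0.02142559  0.10272712  0.11911327  0.00793684 -0.22247881  0.36135936] [0.537963   0.5516145  0.04223973]
({'x': np.float64(0.1715), 'y': np.float64(-0.0021), 'z': np.float64(0.0012), 'rx': np.float64(0.0009)}, np.float64(-61.69))
sc1 origin 180 132 scale 8
tp1 origin 240 167 scale 8
```

View pics/sc1.png

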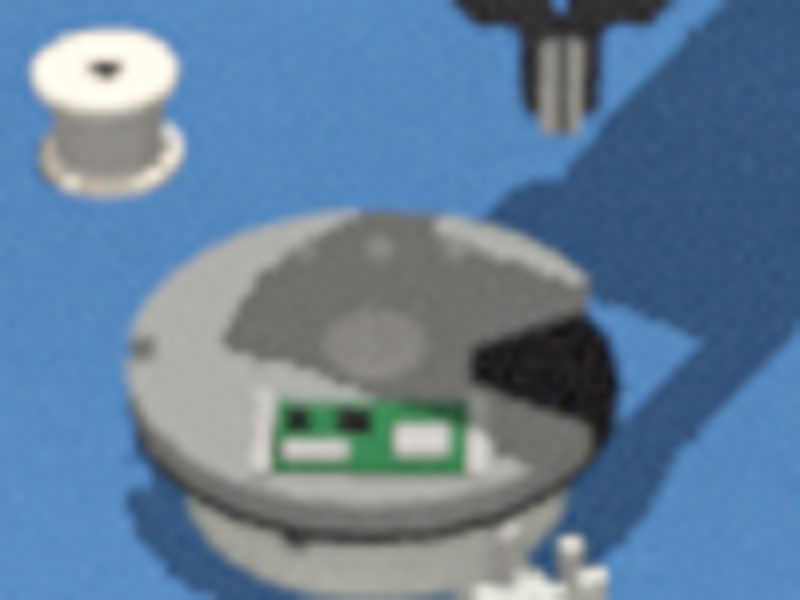

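View pics/tp1.png

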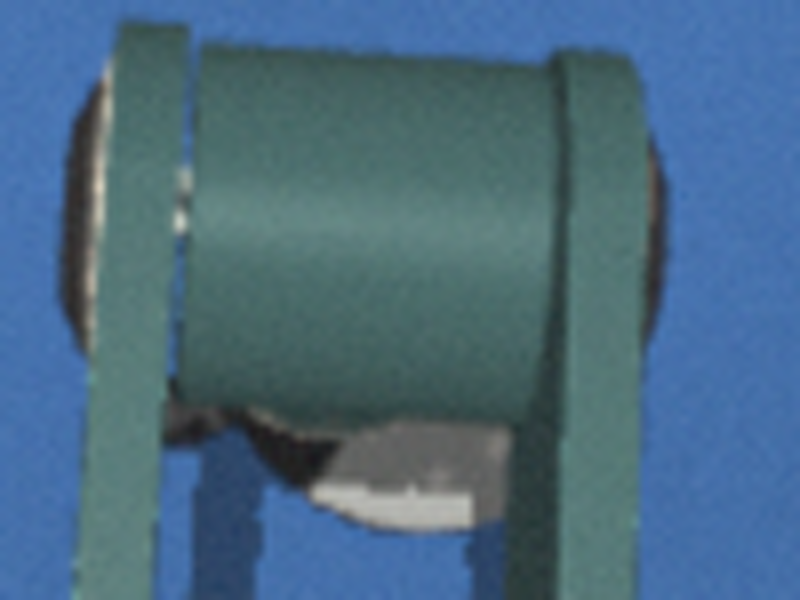

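>>> {"fn": "drive_tool", "kwargs": {"increments": [{"gripper":1,"x":0.05,"y":-0.002,"z":0,"rx":0,"ry":0,"rz":0},{"gripper":1,"x":0.1,"y":-0.002,"z":0,"rx":0,"ry":0,"rz":0},{"gripper":1,"x":0.14,"y":-0.002,"z":0,"rx":0,"ry":0,"rz":0},{"gripper":1,"x":0.17,"y":-0.002,"z":0,"rx":0,"ry":0,"rz":0},{"gripper":1,"x":0.17,"y":-0.002,"z":0,"rx":0,"ry":0,"rz":0}]}}

```text
t: 2.7
tcp_pos: [0.504, -0.0248, 0.0509]
ee_rot: [[-0.001, 0.878, 0.479], [0.0, 0.479, -0.878], [-1.0, -0.001, -0.001]]
force: [-0.6, 0.1, 0.4]
grip_width: -0.0001
```

```bash
cat >> h.py <<'E'
C=np.array([.5345,-.0835])
def arc(phis,rad=.064,z=.05):
    for f in phis:
        a=np.radians(f);p=[*(C+rad*np.array([np.cos(a),np.sin(a)])),z]
        print(f,{k:float(v) for k,v in inc(p,f+180)[0].items()})
E
python3 - <<'E'
from h import *
s=r.get_state();print(s['tcp_pos'],s['dq'],s['force'])
im,_=r.grab_frame("scene");crop("scene",im,(230,170),100,75,8,"sc2")
arc([124,130,137,144,152])
E
```

```text
[ 0.50397549 -0.02480467  0.05093161] [ 8.18845774e-05 -1.34263544e-02 -2.32190925e-02  1.24293964e-04
  1.53230016e-02  5.17252434e-04] [-0.64706323  0.1049916   0.36070056]
sc2 origin 180 132 scale 8
124 {'x': 0.0045, 'y': -0.0192, 'z': 0.0054, 'rx': -0.0149}
130 {'x': 0.0046, 'y': -0.0357, 'z': 0.0079, 'rx': -0.0315}
137 {'x': 0.0046, 'y': -0.0546, 'z': 0.0129, 'rx': -0.051}
144 {'x': 0.0046, 'y': -0.0728, 'z': 0.0202, 'rx': -0.0704}
152 {'x': 0.0046, 'y': -0.0922, 'z': 0.0311, 'rx': -0.0926}
```

View pics/sc2.png

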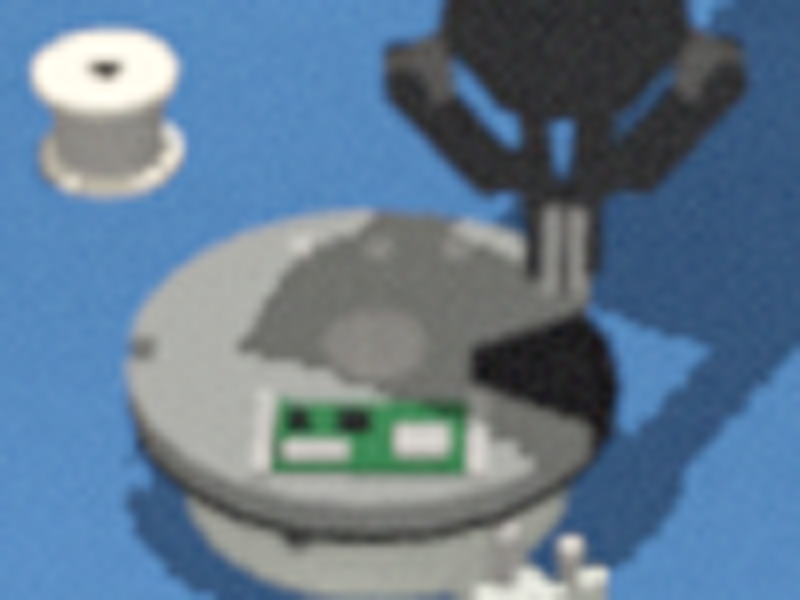

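Run:
```python
from h import *
p=lambda q:((proj("scene",q)+.5)*8-.5-8*np.array([180,132])).round()
s=r.get_state();print(p(s['tcp_pos']))
for a in(85,115,118,145):
  for rad,z in((.034,.045),(.034,.058),(.088,.045),(.088,.058)):
    print(a,rad,z,p([*(C+rad*np.array([np.cos(np.radians(a)),np.sin(np.radians(a))])),z]))
print(p([.6,.02,.057]), r.get_state()['qpos'])
```

```text
[555. 366.]
85 0.034 0.045 [451. 412.]
85 0.034 0.058 [451. 383.]
85 0.088 0.045 [583. 462.]
85 0.088 0.058 [584. 432.]
115 0.034 0.045 [466. 384.]
115 0.034 0.058 [466. 354.]
115 0.088 0.045 [617. 386.]
115 0.088 0.058 [618. 357.]
118 0.034 0.045 [466. 381.]
118 0.034 0.058 [466. 351.]
118 0.088 0.045 [616. 379.]
118 0.088 0.058 [617. 350.]
145 0.034 0.045 [455. 355.]
145 0.034 0.058 [454. 326.]
145 0.088 0.045 [585. 314.]
145 0.088 0.058 [585. 285.]
[552. 542.] [-9.97437168e-02 -1.83527141e-01  1.97067769e+00 -3.72857492e-06
  1.35475382e+00  9.71054784e-01]
```

Run:
```python
from h import *
im,d=r.grab_frame("scene")
c=r.camera_info("scene");K=c["intrinsics"];V=c["view"]
def pt(u,v):
    z=d[v,u];q=np.linalg.inv(K)@[u,v,1]*z;return (V[:3,:3].T@(q-V[:3,3])).round(4)
for u,v in((249,160),(250,163),(250,166),(250,168),(250,169),(250,170),(250,172),(250,175),(250,178),(240,163),(226,174),(204,141),(226,185)): print(u,v,im[v,u],d[v,u],pt(u,v))
```

```text
249 160 [130 130 125] 1.3836536 [ 0.5107 -0.0227  0.1164]
250 163 [96 93 92] 1.3815821 [ 0.5156 -0.0172  0.1111]
250 166 [93 90 89] 1.394268 [ 0.5108 -0.0193  0.0972]
250 168 [104 102 101] 1.4561917 [ 0.4682 -0.039   0.0567]
250 169 [106 107 104] 1.4545289 [ 0.471  -0.0377  0.0554]
250 170 [114 115 111] 1.4550824 [ 0.4722 -0.0371  0.0527]
250 172 [53 54 52] 1.4574592 [ 0.4736 -0.0363  0.0468]
250 175 [32 32 34] 1.446218 [ 0.4866 -0.03    0.0465]
250 178 [26 28 29] 1.4327816 [ 0.5012 -0.0231  0.0477]
240 163 [113 112 108] 1.4737793 [ 0.4596 -0.0759  0.0574]
226 174 [137 134 130] 1.4116604 [ 0.5389 -0.0804  0.0677]
204 141 [ 89 137 192] 1.6568674 [ 0.3355 -0.2709  0.0068]
226 185 [ 55 109  72] 1.3762672 [ 0.5807 -0.0585  0.0649]
```

The depth picture shows the shut fingers ending near z≈0.095 (crop pixel ~(563,295)), while the reported TCP is 0.051. The arm's report and the camera disagree by about 44 mm, so I'll test this with a small, careful descent.

>>> {"fn": "drive_tool", "kwargs": {"increments": [{"gripper":1,"x":0.005,"y":0,"z":0,"rx":0,"ry":0,"rz":0},{"gripper":1,"x":0.01,"y":0,"z":0,"rx":0,"ry":0,"rz":0},{"gripper":1,"x":0.015,"y":0,"z":0,"rx":0,"ry":0,"rz":0},{"gripper":1,"x":0.02,"y":0,"z":0,"rx":0,"ry":0,"rz":0},{"gripper":1,"x":0.02,"y":0,"z":0,"rx":0,"ry":0,"rz":0}]}}

```text
t: 3.42
tcp_pos: [0.5043, -0.0249, 0.0437]
ee_rot: [[-0.0, 0.878, 0.479], [0.0, 0.479, -0.878], [-1.0, -0.0, -0.0]]
force: [-0.1, -0.5, 0.0]
grip_width: -0.0003
```

```bash
cat >> h.py <<'E'
def tip(name,box=(235,130,265,190)):
    im,d=r.grab_frame("scene");c=r.camera_info("scene");K=c["intrinsics"];V=c["view"]
    v,u=np.mgrid[0:384,0:512];q=np.stack([(u-K[0,2])/K[0,0]*d,(v-K[1,2])/K[1,1]*d,d],-1)
    W=(q-V[:3,3])@V[:3,:3]
    crop("scene",im,(230,170),100,75,8,name)
    return W
E
python3 - <<'E'
from h import *
s=r.get_state();print(s['tcp_pos'],s['dq'],s['force'])
W=tip("sc3")
t=np.array(s['tcp_pos'])
m=(np.hypot(W[...,0]-t[0],W[...,1]-t[1])<.022)&(W[...,2]>.064)
print("visible finger pts lowest z",np.sort(W[m][:,2])[:12].round(4),m.sum(),W[m][np.argsort(W[m][:,2])[:6]].round(3))
E
```

```text
[ 0.5043262  -0.02488534  0.04370884] [-0.00164233 -0.00147712 -0.00242453 -0.00164738  0.00375805  0.00050303] [-0.09240738 -0.53504591  0.03796372]
sc3 origin 180 132 scale 8
visible finger pts lowest z [0.0811 0.0848 0.0852 0.0864 0.088  0.088  0.0881 0.0883 0.0884 0.0885
 0.0886 0.0895] 506 [[ 0.506 -0.018  0.081]
 [ 0.51  -0.013  0.085]
 [ 0.513 -0.018  0.085]
 [ 0.513 -0.024  0.086]
 [ 0.519 -0.021  0.088]
 [ 0.51  -0.013  0.088]]
```

View pics/sc3.png

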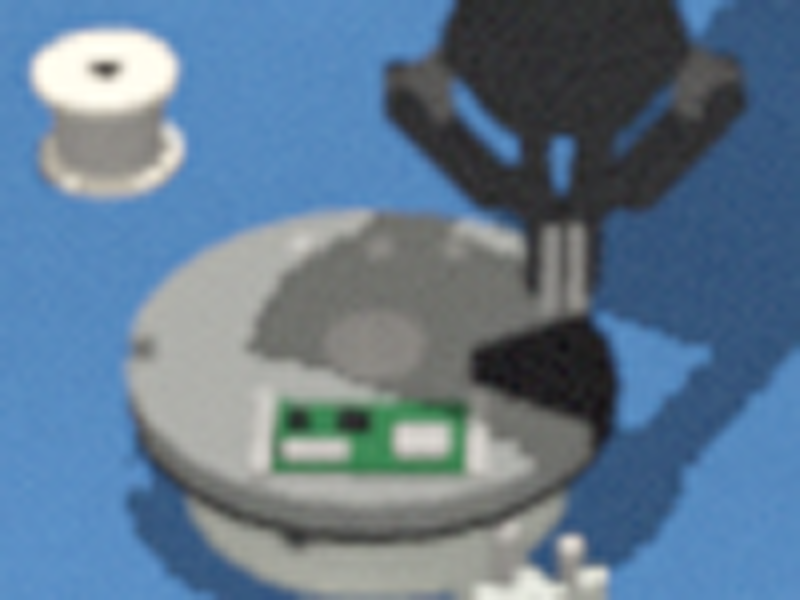

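No contact 1.3 mm below floor level, so the fingertips do sit about 40 mm above the reported TCP. I'll lower further in stages, using the camera and force as the reference.

>>> {"fn": "drive_tool", "kwargs": {"increments": [{"gripper":1,"x":0.012,"y":0,"z":0,"rx":0,"ry":0,"rz":0},{"gripper":1,"x":0.024,"y":0,"z":0,"rx":0,"ry":0,"rz":0},{"gripper":1,"x":0.036,"y":0,"z":0,"rx":0,"ry":0,"rz":0},{"gripper":1,"x":0.05,"y":0,"z":0,"rx":0,"ry":0,"rz":0},{"gripper":1,"x":0.05,"y":0,"z":0,"rx":0,"ry":0,"rz":0}]}}

```text
t: 4.1
tcp_pos: [0.5041, -0.0249, 0.0233]
ee_rot: [[-0.001, 0.878, 0.479], [0.0, 0.479, -0.878], [-1.0, -0.001, -0.0]]
force: [0.4, -0.4, 0.3]
grip_width: -0.0002
```

Run:
```python
from h import *
s=r.get_state();print(s['tcp_pos'],s['force'])
W=tip("sc4")
t=np.array(s['tcp_pos'])
m=(np.hypot(W[...,0]-t[0],W[...,1]-t[1])<.022)&(W[...,2]>.052)
print("lowest z",np.sort(W[m][:,2])[:12].round(4),m.sum(),W[m][np.argsort(W[m][:,2])[:6]].round(3))
```

```text
[ 0.50410882 -0.02487021  0.02331403] [ 0.43220303 -0.43530244  0.32491834]
sc4 origin 180 132 scale 8
lowest z [0.0602 0.0625 0.0637 0.0644 0.0651 0.0674 0.0682 0.0683 0.0683 0.0684
 0.0692 0.0692] 479 [[ 0.51  -0.025  0.06 ]
 [ 0.512 -0.021  0.063]
 [ 0.512 -0.018  0.064]
 [ 0.506 -0.015  0.064]
 [ 0.512 -0.015  0.065]
 [ 0.511 -0.016  0.067]]
```

View pics/sc4.png

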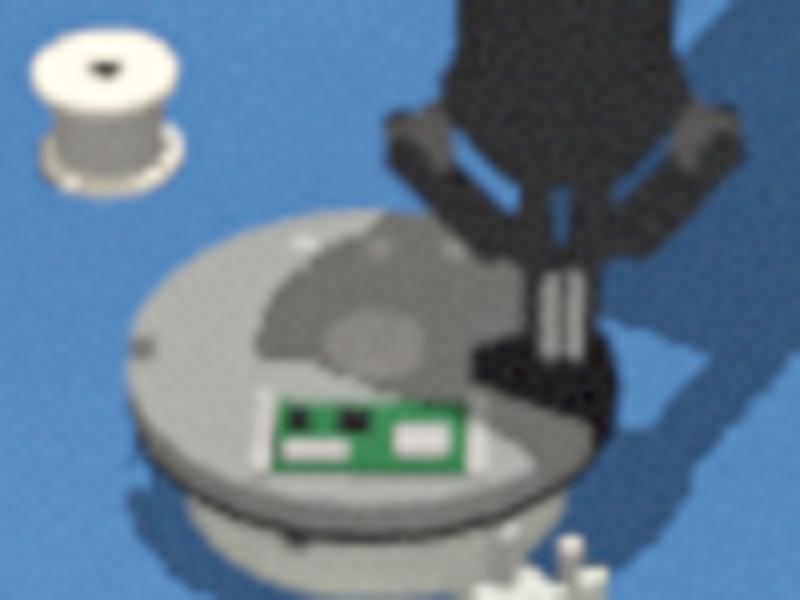

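>>> {"fn": "drive_tool", "kwargs": {"increments": [{"gripper":1,"x":0.006,"y":0,"z":0,"rx":0,"ry":0,"rz":0},{"gripper":1,"x":0.012,"y":0,"z":0,"rx":0,"ry":0,"rz":0},{"gripper":1,"x":0.018,"y":0,"z":0,"rx":0,"ry":0,"rz":0},{"gripper":1,"x":0.022,"y":0,"z":0,"rx":0,"ry":0,"rz":0},{"gripper":1,"x":0.022,"y":0,"z":0,"rx":0,"ry":0,"rz":0}]}}

```text
t: 4.78
tcp_pos: [0.5043, -0.0249, 0.015]
ee_rot: [[-0.0, 0.878, 0.479], [0.0, 0.479, -0.878], [-1.0, -0.0, -0.0]]
force: [-0.1, 0.7, 1.1]
grip_width: -0.0001
```

Run:
```python
from h import *
s=r.get_state();print(s['tcp_pos'],s['force'])
W=tip("sc5")
t=np.array(s['tcp_pos'])
m=(np.hypot(W[...,0]-t[0],W[...,1]-t[1])<.022)&(W[...,2]>.05)
print("lowest z",np.sort(W[m][:,2])[:12].round(4),m.sum(),W[m][np.argsort(W[m][:,2])[:6]].round(3))
arc([124,130,137,144,152],z=s['tcp_pos'][2])
```

```text
[ 0.50432757 -0.02488183  0.01496023] [-0.08918238  0.66642401  1.05872079]
sc5 origin 180 132 scale 8
lowest z [0.0504 0.0507 0.051  0.0522 0.0543 0.0548 0.0557 0.0573 0.0576 0.0584
 0.0588 0.0588] 479 [[ 0.508 -0.029  0.05 ]
 [ 0.501 -0.046  0.051]
 [ 0.522 -0.013  0.051]
 [ 0.516 -0.019  0.052]
 [ 0.507 -0.014  0.054]
 [ 0.511 -0.022  0.055]]
124 {'x': 0.0004, 'y': -0.0192, 'z': 0.0053, 'rx': -0.0149}
130 {'x': 0.0004, 'y': -0.0358, 'z': 0.0078, 'rx': -0.0316}
137 {'x': 0.0004, 'y': -0.0546, 'z': 0.0128, 'rx': -0.051}
144 {'x': 0.0004, 'y': -0.0728, 'z': 0.0201, 'rx': -0.0704}
152 {'x': 0.0004, 'y': -0.0922, 'z': 0.031, 'rx': -0.0927}
```

View pics/sc5.png

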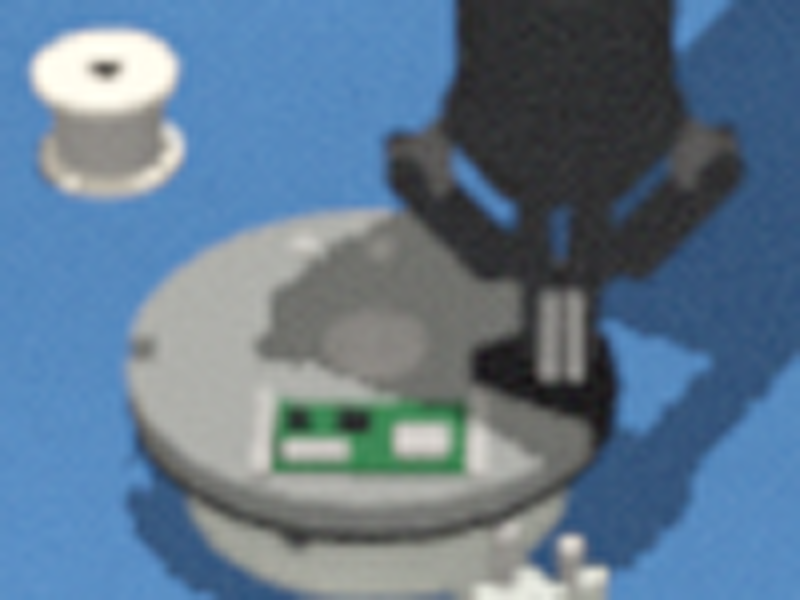

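>>> {"fn": "drive_tool", "kwargs": {"increments": [{"gripper":1,"x":0.001,"y":-0.0192,"z":0.0053,"rx":-0.015,"ry":0,"rz":0},{"gripper":1,"x":0.001,"y":-0.0358,"z":0.0078,"rx":-0.0316,"ry":0,"rz":0},{"gripper":1,"x":0.001,"y":-0.0546,"z":0.0128,"rx":-0.051,"ry":0,"rz":0},{"gripper":1,"x":0.001,"y":-0.0728,"z":0.02,"rx":-0.0704,"ry":0,"rz":0},{"gripper":1,"x":0.001,"y":-0.0922,"z":0.031,"rx":-0.0927,"ry":0,"rz":0}]}}

```text
t: 5.45
tcp_pos: [0.4781, -0.0534, 0.0149]
ee_rot: [[0.001, 0.465, 0.885], [0.0, 0.885, -0.465], [-1.0, 0.001, 0.0]]
force: [2.0, 2.3, -0.2]
grip_width: 0.0001
```

```bash
cat >> h.py <<'E'
def st():
    s=r.get_state();p=np.array(s['tcp_pos']);a=s['ee_rot']
    f=np.degrees(np.arctan2(p[1]-C[1],p[0]-C[0]));print("t",s['t'],"tcp",p.round(4),"phi",f.round(2),"rad",np.hypot(*(p[:2]-C)).round(4),"head",np.degrees(np.arctan2(a[1,2],a[0,2])).round(2),"F",np.round(s['force'],1),"M",np.round(s['moment'],2))
    return s
E
python3 - <<'E'
from h import *
s=st();W=tip("sc6")
arc([157,164,171,178,185],z=.0145)
E
```

```text
t 5.45 tcp [ 0.4781 -0.0534  0.0149] phi 151.91 rad 0.0639 head -27.73 F [ 2.   2.3 -0.2] M [ 0.4  -0.39  0.04]
sc6 origin 180 132 scale 8
157 {'x': 0.0009, 'y': -0.0122, 'z': 0.0004, 'rx': -0.012}
164 {'x': 0.0009, 'y': -0.0315, 'z': 0.003, 'rx': -0.0314}
171 {'x': 0.0009, 'y': -0.0504, 'z': 0.008, 'rx': -0.0509}
178 {'x': 0.0009, 'y': -0.0686, 'z': 0.0153, 'rx': -0.0703}
185 {'x': 0.0009, 'y': -0.0857, 'z': 0.0247, 'rx': -0.0898}
```

View pics/sc6.png

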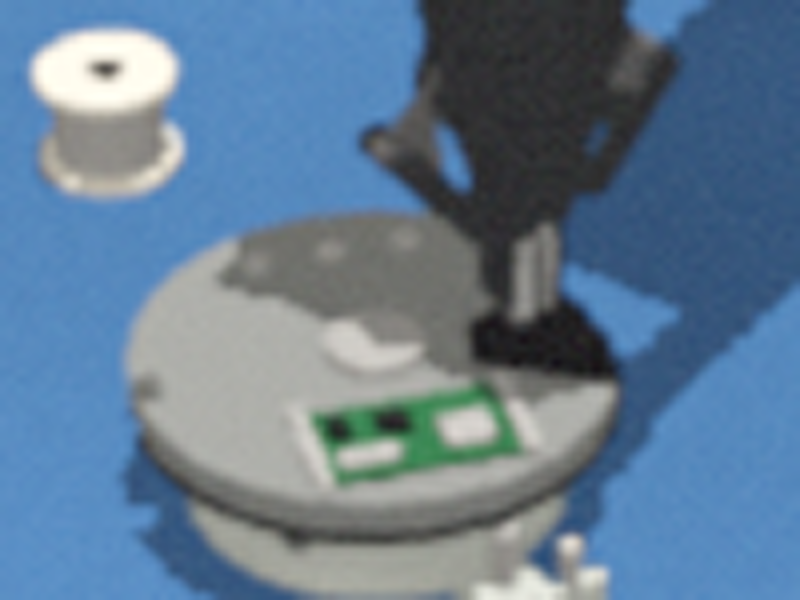

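Contact was made (about 3 N tangential) and the table is turning with the finger. The board has moved round and is well clear of the finger.

>>> {"fn": "drive_tool", "kwargs": {"increments": [{"gripper":1,"x":0.001,"y":-0.0122,"z":0.0004,"rx":-0.012,"ry":0,"rz":0},{"gripper":1,"x":0.001,"y":-0.0315,"z":0.003,"rx":-0.0314,"ry":0,"rz":0},{"gripper":1,"x":0.001,"y":-0.0504,"z":0.008,"rx":-0.0509,"ry":0,"rz":0},{"gripper":1,"x":0.001,"y":-0.0686,"z":0.0153,"rx":-0.0703,"ry":0,"rz":0},{"gripper":1,"x":0.001,"y":-0.0857,"z":0.0247,"rx":-0.0898,"ry":0,"rz":0}]}}

```text
t: 6.12
tcp_pos: [0.4709, -0.0883, 0.0146]
ee_rot: [[0.0, -0.077, 0.997], [0.0, 0.997, 0.077], [-1.0, 0.0, 0.001]]
force: [0.8, 2.6, 0.8]
grip_width: -0.0001
```

Run:
```python
from h import *
s=st()
arc([190,197,204,211,218],z=.0145)
```

```text
t 6.125 tcp [ 0.4709 -0.0883  0.0146] phi -175.7 rad 0.0638 head 4.43 F [0.8 2.6 0.8] M [ 0.48 -0.09  0.04]
190 {'x': 0.0002, 'y': -0.0159, 'z': 0.0003, 'rx': -0.0155}
197 {'x': 0.0001, 'y': -0.0352, 'z': 0.0034, 'rx': -0.0349}
204 {'x': 0.0001, 'y': -0.054, 'z': 0.0088, 'rx': -0.0544}
211 {'x': 0.0001, 'y': -0.0719, 'z': 0.0165, 'rx': -0.0738}
218 {'x': 0.0001, 'y': -0.0888, 'z': 0.0263, 'rx': -0.0932}
```

>>> {"fn": "drive_tool", "kwargs": {"increments": [{"gripper":1,"x":0,"y":-0.016,"z":0.0003,"rx":-0.0155,"ry":0,"rz":0},{"gripper":1,"x":0,"y":-0.0352,"z":0.0034,"rx":-0.035,"ry":0,"rz":0},{"gripper":1,"x":0,"y":-0.054,"z":0.0088,"rx":-0.0544,"ry":0,"rz":0},{"gripper":1,"x":0,"y":-0.072,"z":0.0165,"rx":-0.0738,"ry":0,"rz":0},{"gripper":1,"x":0,"y":-0.0888,"z":0.0263,"rx":-0.0932,"ry":0,"rz":0}]}}

```text
t: 6.75
tcp_pos: [0.4839, -0.1229, 0.0144]
ee_rot: [[-0.0, -0.615, 0.788], [0.0, 0.788, 0.615], [-1.0, 0.0, 0.0]]
force: [-1.1, 2.1, 0.5]
grip_width: 0.0007
```

Run:
```python
from h import *
s=st();W=tip("sc7")
arc([223,229,235,241,246],z=.0145)
```

```text
t 6.75 tcp [ 0.4839 -0.1229  0.0144] phi -142.05 rad 0.0641 head 37.98 F [-1.1  2.1  0.5] M [0.39 0.2  0.02]
sc7 origin 180 132 scale 8
223 {'x': -0.0002, 'y': -0.0123, 'z': 0.001, 'rx': -0.013}
229 {'x': -0.0002, 'y': -0.0289, 'z': 0.0032, 'rx': -0.0296}
235 {'x': -0.0002, 'y': -0.0452, 'z': 0.0072, 'rx': -0.0463}
241 {'x': -0.0002, 'y': -0.061, 'z': 0.0128, 'rx': -0.063}
246 {'x': -0.0002, 'y': -0.0736, 'z': 0.0187, 'rx': -0.0769}
```

View pics/sc7.png

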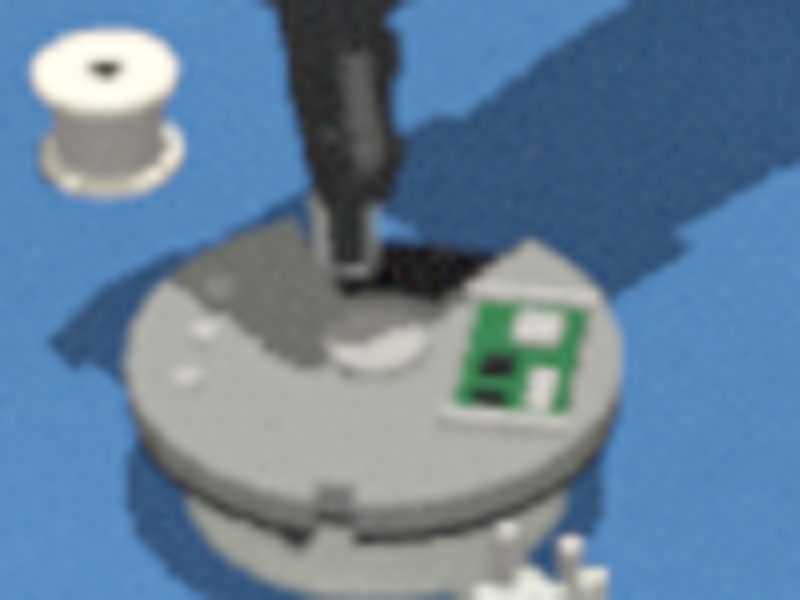

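>>> {"fn": "drive_tool", "kwargs": {"increments": [{"gripper":1,"x":0,"y":-0.0123,"z":0.001,"rx":-0.013,"ry":0,"rz":0},{"gripper":1,"x":0,"y":-0.029,"z":0.0032,"rx":-0.0296,"ry":0,"rz":0},{"gripper":1,"x":0,"y":-0.0452,"z":0.0072,"rx":-0.0463,"ry":0,"rz":0},{"gripper":1,"x":0,"y":-0.061,"z":0.0128,"rx":-0.063,"ry":0,"rz":0},{"gripper":1,"x":0,"y":-0.0736,"z":0.0187,"rx":-0.077,"ry":0,"rz":0}]}}

```text
t: 7.42
tcp_pos: [0.5077, -0.1417, 0.0143]
ee_rot: [[-0.001, -0.91, 0.414], [-0.0, 0.414, 0.91], [-1.0, 0.001, -0.0]]
force: [-2.9, -0.5, 0.4]
grip_width: -0.0005
```

Run:
```python
from h import *
s=st()
im,_=r.grab_frame("scene");crop("scene",im,(230,190),80,60,10,"sc8")
im,_=r.grab_frame("top");crop("top",im,(290,205),100,75,8,"tp8")
```

```text
t 7.425 tcp [ 0.5077 -0.1417  0.0143] phi -114.74 rad 0.0641 head 65.55 F [-2.9 -0.5  0.4] M [-0.08  0.43 -0.04]
sc8 origin 190 160 scale 10
tp8 origin 240 167 scale 8
```

View pics/sc8.png

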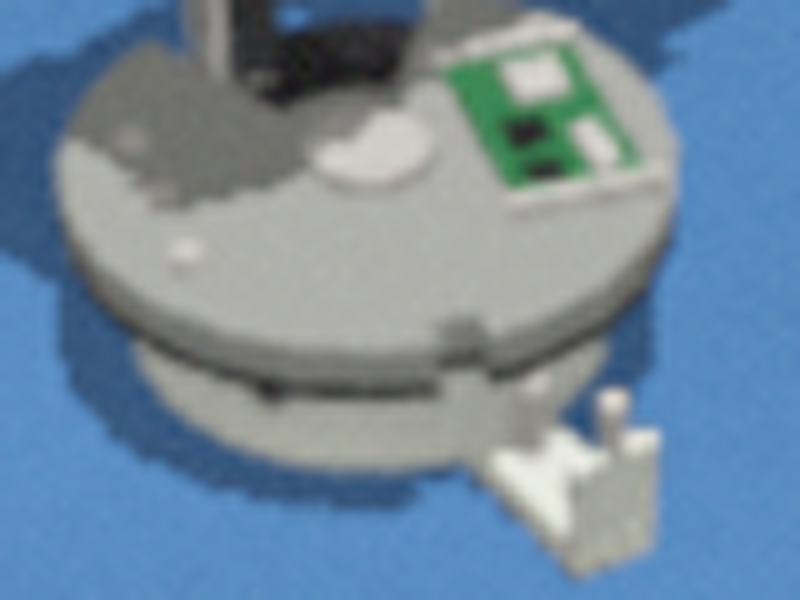

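View pics/tp8.png

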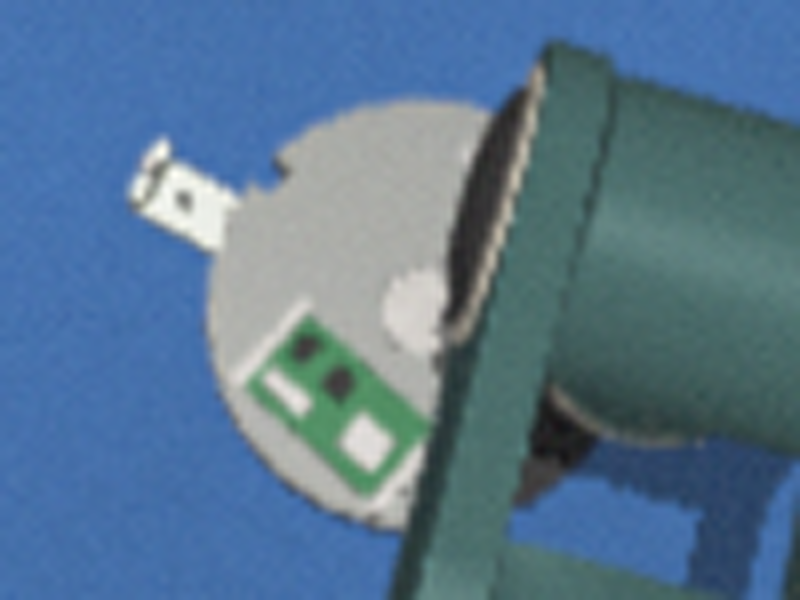

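Run:
```python
from h import *
an=lambda p:np.degrees(np.arctan2(p[1]-C[1],p[0]-C[0]))
for n,nm,uv,z,o,k in(("top","notch",(275,180),.058,(240,167),8),("scene","notch inner",(465,318),.058,(190,160),10),("scene","notch under mid",(465,375),.04,(190,160),10),("scene","pin",(539,383),.038,(190,160),10),("scene","ptr",(613,397),.057,(190,160),10),("top","ptr",(160,147),.057,(240,167),8),("top","tabhole?",(184,201),.012,(240,167),8),("top","tab L",(240,193),.012,(240,167),8),("top","tab R",(218,247),.012,(240,167),8),("top","plate L",(170,155),.045,(240,167),8),("top","plate R",(135,200),.045,(240,167),8)):
    p=ray(n,cc(*uv,o,k),z);print(n,nm,p.round(4),an(p).round(2),np.hypot(*(p[:2]-C)).round(4))
for a in (57,59,61): print(a,[((proj("scene",[*(C+rr*np.array([np.cos(np.radians(a)),np.sin(np.radians(a))])),z])+.5)*10-.5-10*np.array([190,160])).round() for rr,z in((.086,.038),(.128,.057),(.13,.0))])
```

```text
top notch [ 0.5912 -0.0266  0.058 ] 45.07 0.0804
scene notch inner [ 0.5857 -0.025   0.058 ] 48.84 0.0778
scene notch under mid [ 0.5879 -0.0239  0.04  ] 48.14 0.0801
scene pin [ 0.5797 -0.0052  0.038 ] 59.98 0.0904
scene ptr [0.5973 0.0254 0.057 ] 60.05 0.1257
top ptr [0.6067 0.0198 0.057 ] 55.04 0.126
top tabhole? [0.5919 0.0098 0.012 ] 58.39 0.1095
top tab L [ 0.5946 -0.0141  0.012 ] 49.12 0.0918
top tab R [ 0.5717 -0.0039  0.012 ] 64.97 0.0878
top plate L [0.6056 0.0156 0.045 ] 54.36 0.1219
top plate R [0.5871 0.0307 0.045 ] 65.25 0.1257
57 [array([516., 380.]), array([597., 410.]), array([598., 575.])]
59 [array([526., 376.]), array([611., 405.]), array([612., 569.])]
61 [array([535., 373.]), array([624., 399.]), array([625., 563.])]
```

Run:
```python
from h import *
arc([247,249,251,253,254],z=.0143)
```

```text
247 {'x': -0.0001, 'y': -0.0043, 'z': -0.0001, 'rx': -0.0042}
249 {'x': -0.0001, 'y': -0.0099, 'z': 0.0002, 'rx': -0.0098}
251 {'x': -0.0001, 'y': -0.0155, 'z': 0.0006, 'rx': -0.0153}
253 {'x': -0.0001, 'y': -0.021, 'z': 0.0012, 'rx': -0.0209}
254 {'x': -0.0001, 'y': -0.0238, 'z': 0.0016, 'rx': -0.0237}
```

>>> {"fn": "drive_tool", "kwargs": {"increments": [{"gripper":1,"x":0,"y":-0.0043,"z":0,"rx":-0.0042,"ry":0,"rz":0},{"gripper":1,"x":0,"y":-0.01,"z":0.0002,"rx":-0.0098,"ry":0,"rz":0},{"gripper":1,"x":0,"y":-0.0155,"z":0.0006,"rx":-0.0153,"ry":0,"rz":0},{"gripper":1,"x":0,"y":-0.021,"z":0.0012,"rx":-0.021,"ry":0,"rz":0},{"gripper":1,"x":0,"y":-0.0238,"z":0.0016,"rx":-0.0237,"ry":0,"rz":0}]}}

```text
t: 8.15
tcp_pos: [0.5168, -0.145, 0.0143]
ee_rot: [[-0.0, -0.962, 0.272], [0.0, 0.272, 0.962], [-1.0, 0.0, 0.0]]
force: [-1.6, 0.0, -0.6]
grip_width: -0.0003
```

Run:
```python
from h import *
s=st()
im,_=r.grab_frame("scene");crop("scene",im,(243,198),40,30,20,"sc9")
im,_=r.grab_frame("top");crop("top",im,(290,205),100,75,8,"tp9")
arc([255,256,257,258,259],z=.0143)
```

```text
t 8.15 tcp [ 0.5168 -0.145   0.0143] phi -106.02 rad 0.064 head 74.22 F [-1.6  0.  -0.6] M [-0.04  0.33  0.02]
sc9 origin 223 183 scale 20
tp9 origin 240 167 scale 8
255 {'x': -0.0, 'y': -0.0029, 'z': -0.0, 'rx': -0.0023}
256 {'x': -0.0, 'y': -0.0057, 'z': 0.0, 'rx': -0.0051}
257 {'x': -0.0, 'y': -0.0085, 'z': 0.0001, 'rx': -0.0079}
258 {'x': -0.0, 'y': -0.0113, 'z': 0.0003, 'rx': -0.0106}
259 {'x': -0.0, 'y': -0.014, 'z': 0.0005, 'rx': -0.0134}
```

View pics/sc9.png

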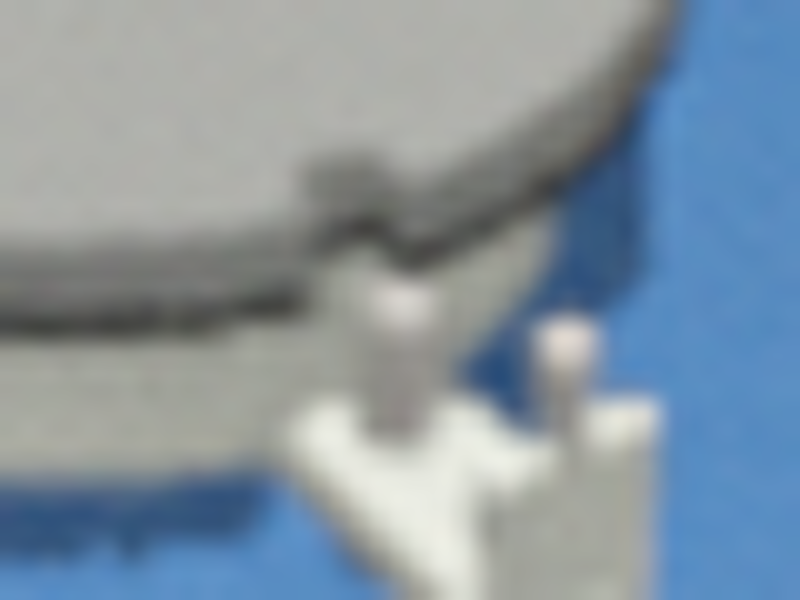

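View pics/tp9.png

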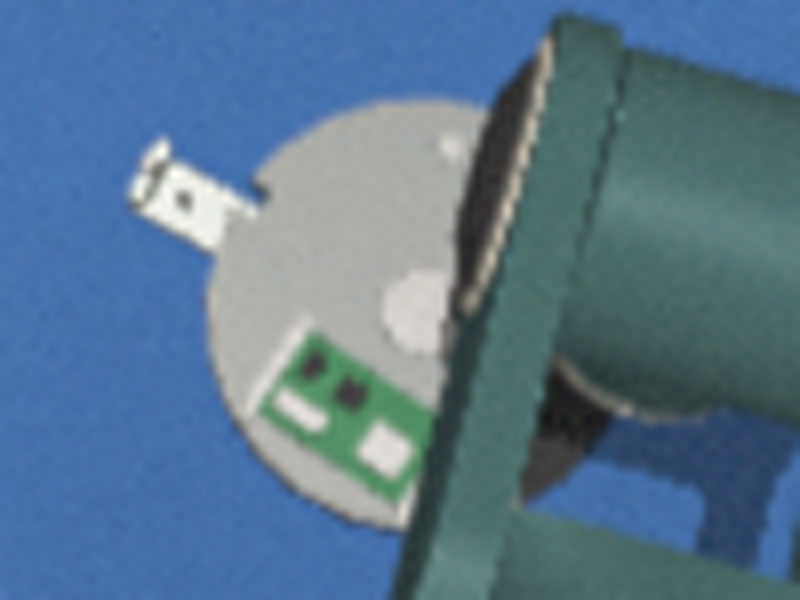

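Run:
```python
from h import *
an=lambda p:np.degrees(np.arctan2(p[1]-C[1],p[0]-C[0]))
for uv,z in(((345,152),.058),((345,178),.050),((303,158),.058),((385,165),.058),((403,282),.038),((568,322),.057)):
    p=ray("scene",cc(*uv,(223,183),20),z);print(uv,an(p).round(2),np.hypot(*(p[:2]-C)).round(4))
for uv,z in(((262,200),.058),((184,201),.012)):
    p=ray("top",cc(*uv,(240,167),8),z);print("top",uv,an(p).round(2),np.hypot(*(p[:2]-C)).round(4))
pr=lambda a,rr,z:((proj("scene",[*(C+rr*np.array([np.cos(np.radians(a)),np.sin(np.radians(a))])),z])+.5)*20-.5-20*np.array([223,183])).round()
for a in(54,56,58,60): print(a,pr(a,.078,.058),pr(a,.078,.05),pr(a,.086,.038),pr(a,.128,.057))
```

```text
(345, 152) 57.36 0.0774
(345, 178) 59.11 0.0737
(303, 158) 53.1 0.0759
(385, 165) 59.59 0.0828
(403, 282) 60.79 0.0848
(568, 322) 60.82 0.1236
top (262, 200) 52.11 0.0792
top (184, 201) 58.39 0.1095
54 [318. 164.] [318. 210.] [345. 310.] [490. 376.]
56 [335. 158.] [335. 204.] [364. 304.] [519. 366.]
58 [353. 152.] [352. 198.] [383. 297.] [548. 355.]
60 [369. 146.] [369. 191.] [401. 290.] [576. 344.]
```

>>> {"fn": "drive_tool", "kwargs": {"increments": [{"gripper":1,"x":0,"y":-0.003,"z":0,"rx":-0.0023,"ry":0,"rz":0},{"gripper":1,"x":0,"y":-0.0057,"z":0,"rx":-0.0051,"ry":0,"rz":0},{"gripper":1,"x":0,"y":-0.0085,"z":0.0001,"rx":-0.0079,"ry":0,"rz":0},{"gripper":1,"x":0,"y":-0.0098,"z":0.0002,"rx":-0.0092,"ry":0,"rz":0},{"gripper":1,"x":0,"y":-0.0098,"z":0.0002,"rx":-0.0092,"ry":0,"rz":0}]}}

```text
t: 8.88
tcp_pos: [0.5206, -0.146, 0.0143]
ee_rot: [[-0.0, -0.976, 0.217], [-0.0, 0.217, 0.976], [-1.0, 0.0, -0.0]]
force: [-1.8, 0.2, 0.2]
grip_width: -0.0002
```

Run:
```python
from h import *
s=st()
im,_=r.grab_frame("scene");crop("scene",im,(243,198),40,30,20,"sc10")
im,_=r.grab_frame("top");crop("top",im,(275,195),50,40,16,"tp10")
```

```text
t 8.875 tcp [ 0.5206 -0.146   0.0143] phi -102.59 rad 0.064 head 77.46 F [-1.8  0.2  0.2] M [-0.02  0.31 -0.04]
sc10 origin 223 183 scale 20
tp10 origin 250 175 scale 16
```

View pics/sc10.png

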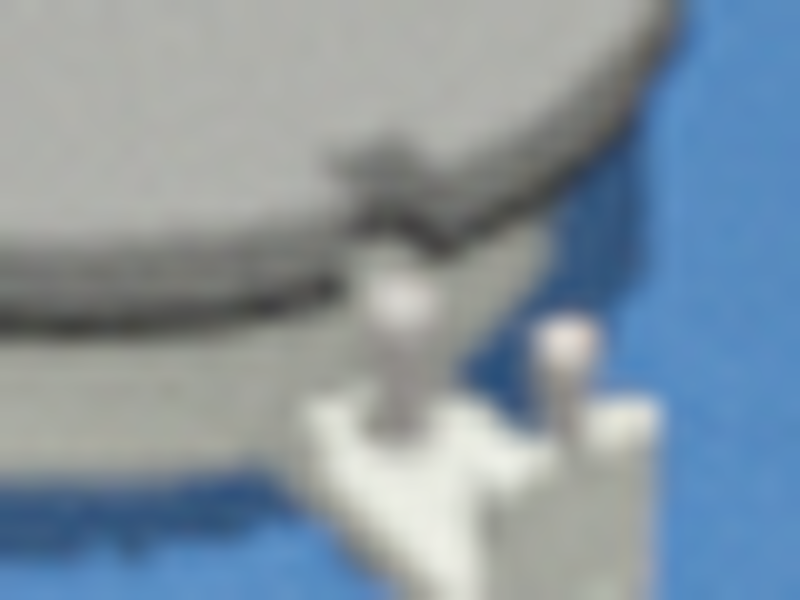

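View pics/tp10.png

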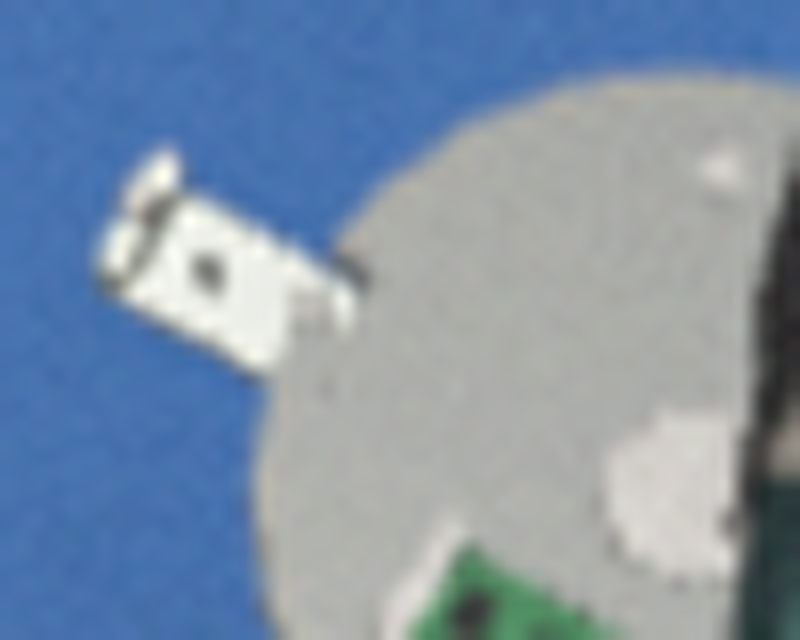

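Run:
```python
from h import *
def pr(n,C,a,rr,z,t,o,k):
    a=np.radians(a);e=np.array([np.cos(a),np.sin(a)]);f=np.array([-e[1],e[0]])
    return ((proj(n,[*(C+rr*e+t*f),z])+.5)*k-.5-k*np.array(o)).round()
Ct=np.array([.5352,-.0838])
for a in(57,59,61):
    print("top",a,"pin",pr("top",Ct,a,.088,.036,0,(250,175),16),"tab outer",pr("top",Ct,a,.124,.012,.013,(250,175),16),pr("top",Ct,a,.124,.012,-.013,(250,175),16),"ptr top",pr("top",Ct,a,.127,.057,0,(250,175),16),"notch in corners",pr("top",Ct,a,.078,.058,.007,(250,175),16),pr("top",Ct,a,.078,.058,-.007,(250,175),16),"rim",pr("top",Ct,a,.088,.058,.007,(250,175),16),pr("top",Ct,a,.088,.058,-.007,(250,175),16))
Cs=np.array([.5324,-.0825])
for a in(56,58,59,60,62):
    print("scene",a,"pin",pr("scene",Cs,a,.086,.038,0,(223,183),20),"ptr",pr("scene",Cs,a,.127,.057,0,(223,183),20),"notch in",pr("scene",Cs,a,.078,.058,.007,(223,183),20),pr("scene",Cs,a,.078,.058,-.007,(223,183),20),"rim",pr("scene",Cs,a,.088,.058,.007,(223,183),20),pr("scene",Cs,a,.088,.058,-.007,(223,183),20))
```

```text
top 57 pin [307. 293.] tab outer [126. 277.] [189. 174.] ptr top [147. 178.] notch in corners [335. 328.] [370. 270.] rim [293. 303.] [328. 245.]
top 59 pin [300. 305.] tab outer [118. 296.] [177. 191.] ptr top [136. 197.] notch in corners [330. 340.] [363. 281.] rim [286. 317.] [320. 258.]
top 61 pin [293. 318.] tab outer [110. 315.] [166. 207.] ptr top [126. 215.] notch in corners [324. 353.] [355. 292.] rim [280. 330.] [312. 270.]
scene 56 pin [377. 297.] ptr [529. 355.] notch in [393. 136.] [304. 167.] rim [429. 176.] [340. 207.]
scene 58 pin [396. 290.] ptr [557. 344.] notch in [409. 129.] [322. 162.] rim [448. 168.] [361. 201.]
scene 59 pin [405. 287.] ptr [571. 339.] notch in [417. 126.] [331. 159.] rim [457. 164.] [371. 198.]
scene 60 pin [414. 283.] ptr [585. 333.] notch in [425. 122.] [340. 156.] rim [466. 159.] [381. 194.]
scene 62 pin [432. 275.] ptr [612. 321.] notch in [440. 114.] [357. 150.] rim [483. 151.] [400. 187.]
```

>>> {"fn": "drive_tool", "kwargs": {"increments": [{"gripper":1,"x":0,"y":-0.0015,"z":0,"rx":-0.0013,"ry":0,"rz":0},{"gripper":1,"x":0,"y":-0.0025,"z":0.0001,"rx":-0.0025,"ry":0,"rz":0},{"gripper":1,"x":0,"y":-0.0025,"z":0.0001,"rx":-0.0025,"ry":0,"rz":0},{"gripper":1,"x":0,"y":0.008,"z":0.0001,"rx":-0.0025,"ry":0,"rz":0},{"gripper":1,"x":0,"y":0.02,"z":0.0001,"rx":-0.0025,"ry":0,"rz":0}]}}

```text
t: 9.6
tcp_pos: [0.5125, -0.1441, 0.0144]
ee_rot: [[0.0, -0.979, 0.202], [-0.0, 0.202, 0.979], [-1.0, -0.0, 0.0]]
force: [0.9, 0.1, -0.0]
grip_width: 0.0003
```

Run:
```python
from h import *
s=st()
im,_=r.grab_frame("scene");crop("scene",im,(243,198),40,30,20,"sc11")
im,_=r.grab_frame("top");crop("top",im,(275,195),50,40,16,"tp11")
Cm=(.5338,-.0833)
print(inc((*Cm,.075),78))
```

```text
t 9.6 tcp [ 0.5125 -0.1441  0.0144] phi -109.93 rad 0.0645 head 78.35 F [ 0.9  0.1 -0. ] M [-0.03  0.03 -0.02]
sc11 origin 223 183 scale 20
tp11 origin 250 175 scale 16
({'x': np.float64(-0.1516), 'y': np.float64(-0.0219), 'z': np.float64(0.1597), 'rx': np.float64(0.001)}, np.float64(78.35))
```

View pics/sc11.png

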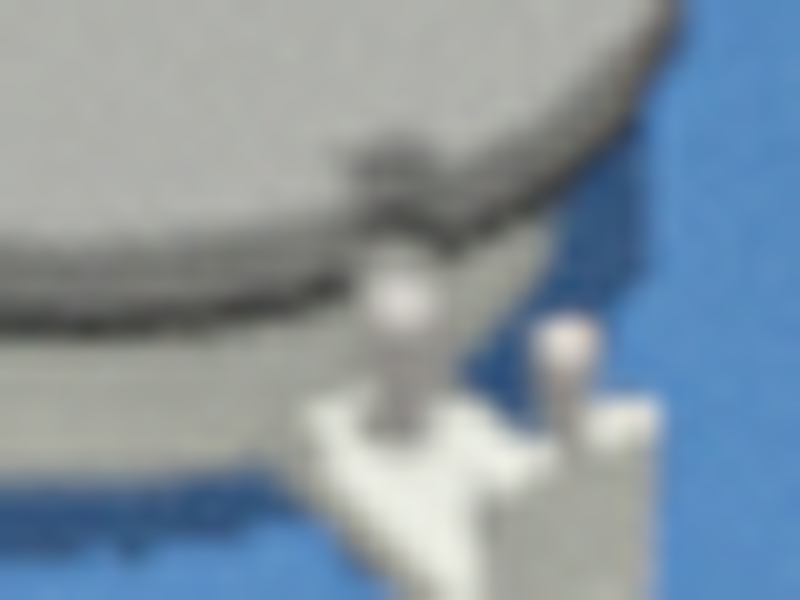

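View pics/tp11.png

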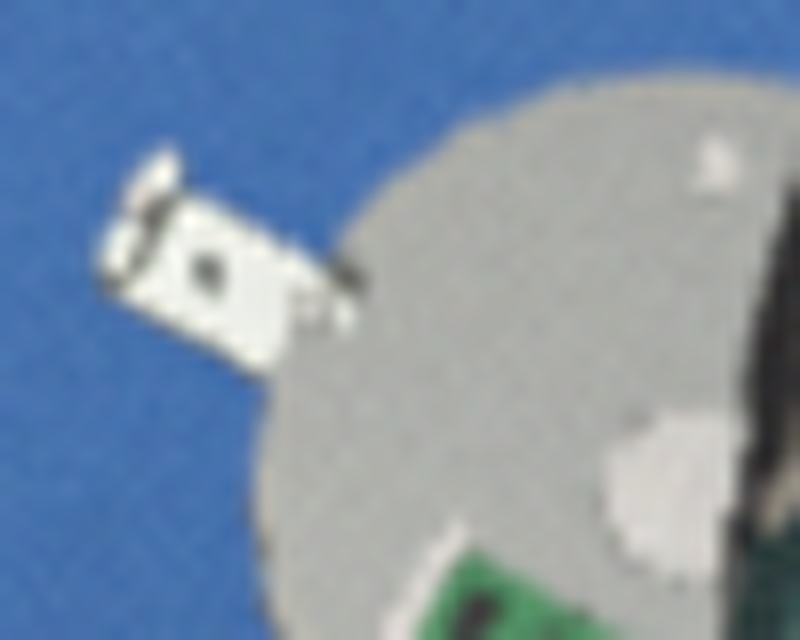

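The notch gap (crop x≈350–445) now stands over the pin (x≈403). Next I lift clear and move over the hub.

>>> {"fn": "drive_tool", "kwargs": {"increments": [{"gripper":1,"x":-0.06,"y":0,"z":0,"rx":0,"ry":0,"rz":0},{"gripper":1,"x":-0.13,"y":0,"z":0,"rx":0,"ry":0,"rz":0},{"gripper":1,"x":-0.15,"y":-0.01,"z":0.08,"rx":0,"ry":0,"rz":0},{"gripper":1,"x":-0.15,"y":-0.022,"z":0.16,"rx":0,"ry":0,"rz":0},{"gripper":1,"x":-0.15,"y":-0.022,"z":0.16,"rx":0,"ry":0,"rz":0}]}}

```text
t: 10.32
tcp_pos: [0.5347, -0.0819, 0.0745]
ee_rot: [[0.001, -0.98, 0.2], [0.0, 0.2, 0.98], [-1.0, -0.0, 0.0]]
force: [-0.2, -0.2, -0.4]
grip_width: 0.0004
```

Run:
```python
from h import *
s=st();W=tip("sc12")
print(inc((.5338,-.0833,.030),78))
```

```text
t 10.325 tcp [ 0.5347 -0.0819  0.0745] phi 81.64 rad 0.0016 head 78.46 F [-0.2 -0.2 -0.4] M [ 0.02 -0.   -0.  ]
sc12 origin 180 132 scale 8
({'x': np.float64(0.1108), 'y': np.float64(0.0011), 'z': np.float64(-0.0018), 'rx': np.float64(0.0012)}, np.float64(78.44))
```

View pics/sc12.png

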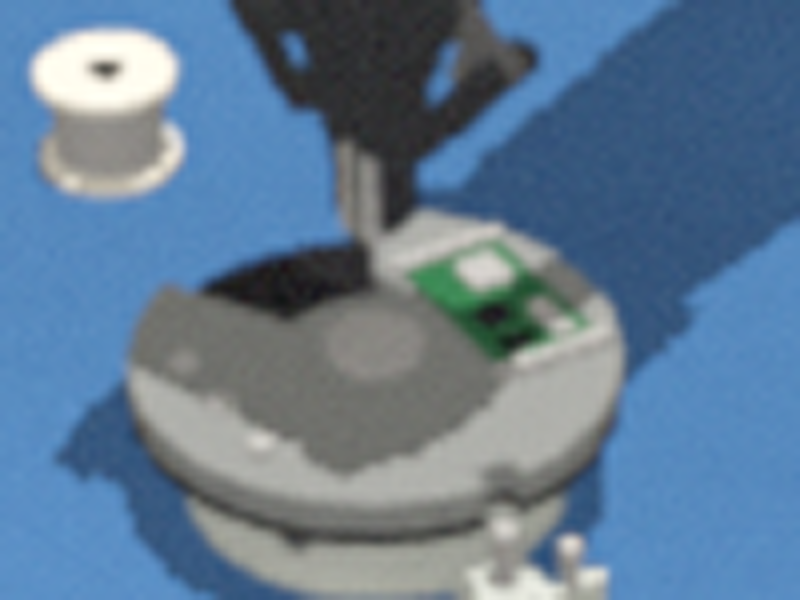

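>>> {"fn": "drive_tool", "kwargs": {"increments": [{"gripper":1,"x":0.03,"y":0.001,"z":-0.002,"rx":0,"ry":0,"rz":0},{"gripper":1,"x":0.06,"y":0.001,"z":-0.002,"rx":0,"ry":0,"rz":0},{"gripper":1,"x":0.085,"y":0.001,"z":-0.002,"rx":0,"ry":0,"rz":0},{"gripper":1,"x":0.105,"y":0.001,"z":-0.002,"rx":0,"ry":0,"rz":0},{"gripper":1,"x":0.105,"y":0.001,"z":-0.002,"rx":0,"ry":0,"rz":0}]}}

```text
t: 11.0
tcp_pos: [0.5334, -0.084, 0.0316]
ee_rot: [[-0.001, -0.979, 0.202], [0.0, 0.202, 0.979], [-1.0, 0.001, 0.0]]
force: [0.9, -0.3, 0.2]
grip_width: 0.0
```

Run:
```python
from h import *
s=st();W=tip("sc13")
```

```text
t 11.0 tcp [ 0.5334 -0.084   0.0316] phi -155.95 rad 0.0013 head 78.35 F [ 0.9 -0.3  0.2] M [-0.01 -0.01  0.01]
sc13 origin 180 132 scale 8
```

View pics/sc13.png

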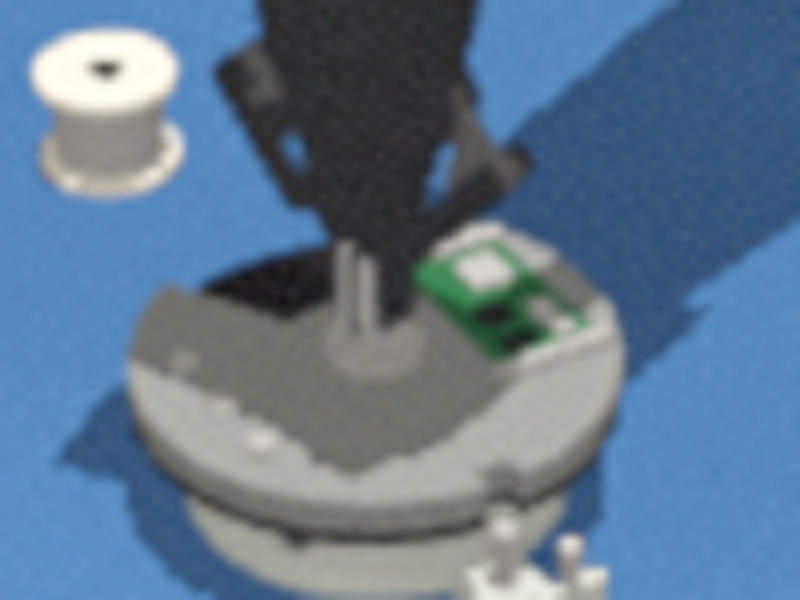

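>>> {"fn": "drive_tool", "kwargs": {"increments": [{"gripper":1,"x":0.006,"y":0,"z":0,"rx":0,"ry":0,"rz":0},{"gripper":1,"x":0.012,"y":0,"z":0,"rx":0,"ry":0,"rz":0},{"gripper":1,"x":0.018,"y":0,"z":0,"rx":0,"ry":0,"rz":0},{"gripper":1,"x":0.022,"y":0,"z":0,"rx":0,"ry":0,"rz":0},{"gripper":1,"x":0.026,"y":0,"z":0,"rx":0,"ry":0,"rz":0}]}}

```text
t: 11.68
tcp_pos: [0.5339, -0.084, 0.022]
ee_rot: [[0.0, -0.979, 0.202], [-0.0, 0.202, 0.979], [-1.0, -0.0, -0.0]]
force: [0.2, -0.6, 4.8]
grip_width: 0.0001
```

Run:
```python
from h import *
s=st();W=tip("sc14")
```

```text
t 11.675 tcp [ 0.5339 -0.084   0.022 ] phi -142.28 rad 0.0008 head 78.36 F [ 0.2 -0.6  4.8] M [ 0.01 -0.02  0.06]
sc14 origin 180 132 scale 8
```

View pics/sc14.png

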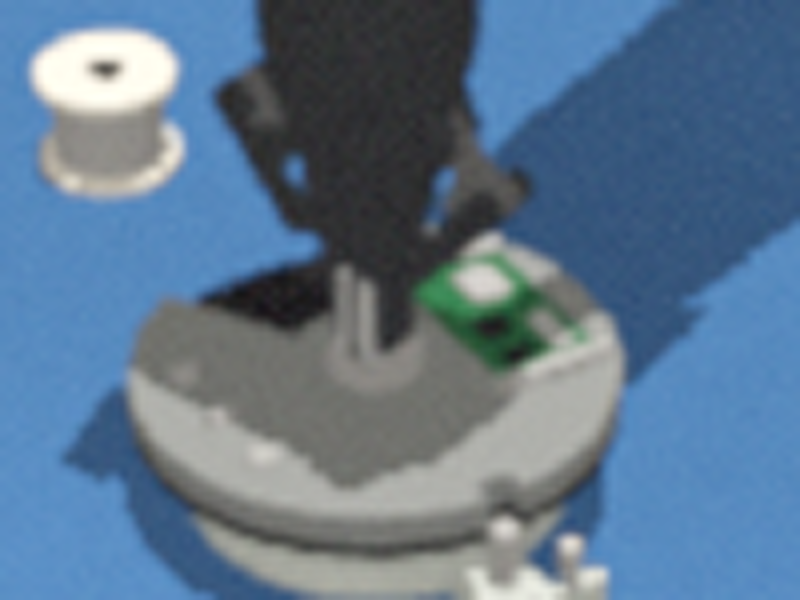

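About 6 mm down at 4.8 N, past the level where the pin would block it. I keep pressing.

>>> {"fn": "drive_tool", "kwargs": {"increments": [{"gripper":1,"x":0.004,"y":0,"z":0,"rx":0,"ry":0,"rz":0},{"gripper":1,"x":0.008,"y":0,"z":0,"rx":0,"ry":0,"rz":0},{"gripper":1,"x":0.012,"y":0,"z":0,"rx":0,"ry":0,"rz":0},{"gripper":1,"x":0.016,"y":0,"z":0,"rx":0,"ry":0,"rz":0},{"gripper":1,"x":0.016,"y":0,"z":0,"rx":0,"ry":0,"rz":0}]}}

```text
t: 12.35
tcp_pos: [0.5338, -0.084, 0.0155]
ee_rot: [[0.0, -0.979, 0.202], [-0.0, 0.202, 0.979], [-1.0, -0.0, 0.0]]
force: [1.1, -0.1, 4.9]
grip_width: 0.0002
```

Run:
```python
from h import *
s=st();W=tip("sc15")
```

```text
t 12.35 tcp [ 0.5338 -0.084   0.0155] phi -144.15 rad 0.0009 head 78.35 F [ 1.1 -0.1  4.9] M [-0.   -0.23 -0.04]
sc15 origin 180 132 scale 8
```

View pics/sc15.png

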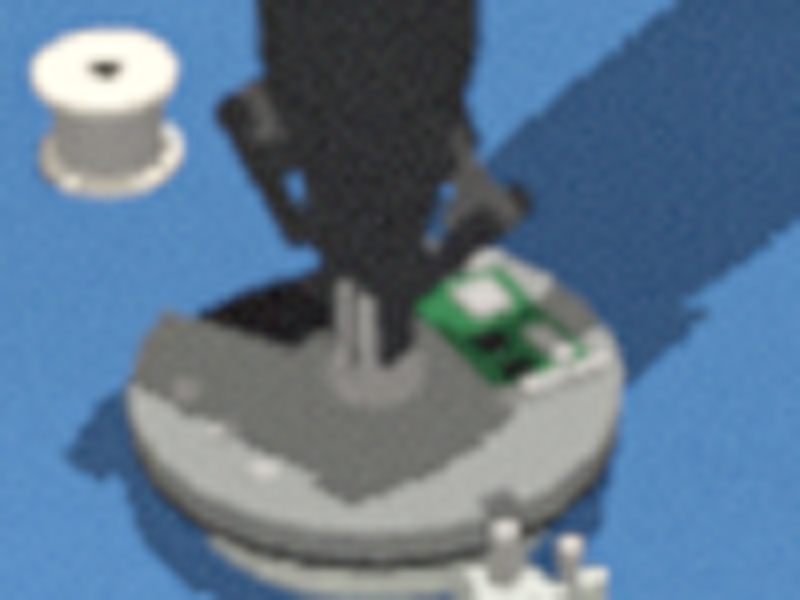

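>>> {"fn": "drive_tool", "kwargs": {"increments": [{"gripper":1,"x":0.002,"y":0,"z":0,"rx":0,"ry":0,"rz":0},{"gripper":1,"x":0.004,"y":0,"z":0,"rx":0,"ry":0,"rz":0},{"gripper":1,"x":0.005,"y":0,"z":0,"rx":0,"ry":0,"rz":0},{"gripper":1,"x":0.006,"y":0,"z":0,"rx":0,"ry":0,"rz":0},{"gripper":1,"x":0.006,"y":0,"z":0,"rx":0,"ry":0,"rz":0}]}}

```text
t: 13.02
tcp_pos: [0.5342, -0.0841, 0.0152]
ee_rot: [[0.001, -0.979, 0.202], [-0.0, 0.202, 0.979], [-1.0, -0.001, -0.0]]
force: [-9.6, 2.2, 27.9]
grip_width: -0.0001
```

Run:
```python
from h import *
s=st()
```

```text
t 13.025 tcp [ 0.5342 -0.0841  0.0152] phi -114.66 rad 0.0007 head 78.36 F [-9.6  2.2 27.9] M [0.34 1.72 0.01]
```

The force rose to 28 N with no further travel, so it has bottomed out. Now I back off and check.

>>> {"fn": "drive_tool", "kwargs": {"increments": [{"gripper":1,"x":-0.01,"y":0,"z":0,"rx":0,"ry":0,"rz":0},{"gripper":1,"x":-0.05,"y":0,"z":0,"rx":0,"ry":0,"rz":0},{"gripper":1,"x":-0.15,"y":0,"z":0,"rx":0,"ry":0,"rz":0},{"gripper":1,"x":-0.28,"y":0,"z":0,"rx":0,"ry":0,"rz":0},{"gripper":1,"x":-0.4,"y":0,"z":0,"rx":0,"ry":0,"rz":0}]}}

```text
t: 13.65
tcp_pos: [0.5334, -0.0839, 0.1754]
ee_rot: [[0.0, -0.979, 0.202], [-0.0, 0.202, 0.979], [-1.0, -0.0, -0.0]]
force: [0.5, -0.0, -0.2]
grip_width: -0.0
```

>>> {"fn": "drive_tool", "kwargs": {"increments": [{"gripper":1,"x":-0.05,"y":0,"z":0.1,"rx":0,"ry":0,"rz":0},{"gripper":1,"x":-0.05,"y":0,"z":0.22,"rx":0,"ry":0,"rz":0},{"gripper":1,"x":-0.05,"y":0,"z":0.35,"rx":0,"ry":0,"rz":0},{"gripper":1,"x":-0.05,"y":0,"z":0.48,"rx":0,"ry":0,"rz":0},{"gripper":1,"x":-0.05,"y":0,"z":0.6,"rx":0,"ry":0,"rz":0}]}}

```text
t: 14.28
tcp_pos: [0.5821, 0.1529, 0.1937]
ee_rot: [[0.0, -0.979, 0.202], [-0.0, 0.202, 0.979], [-1.0, -0.0, -0.0]]
force: [-0.7, -0.8, 0.2]
grip_width: -0.0001
```

Run:
```python
from h import *
s=st();W=tip("sc16")
m=lambda c,rad:(np.hypot(W[...,0]-c[0],W[...,1]-c[1])<rad)&(W[...,2]>.03)&(W[...,2]<.09)
print("hub z",np.median(W[m((.5335,-.083),.010)][:,2]))
for a in(180,-90,0,-45): 
    q=(.5335+.06*np.cos(np.radians(a)),-.083+.06*np.sin(np.radians(a)));print(a,np.median(W[m(q,.008)][:,2]),m(q,.008).sum())
im,_=r.grab_frame("scene");cv2.imwrite("pics/sc16f.png",im[:,:,::-1]);crop("scene",im,(243,198),40,30,20,"sc16z")
im,_=r.grab_frame("top");cv2.imwrite("pics/tp16f.png",im[:,:,::-1])
```

```text
t 14.275 tcp [0.5821 0.1529 0.1937] phi 78.62 rad 0.2411 head 78.37 F [-0.7 -0.8  0.2] M [-0.01 -0.01 -0.06]
sc16 origin 180 132 scale 8
hub z 0.053472144928598295
180 0.05125911394346879 14
-90 0.0478165190401325 11
0 0.048000942071933325 15
-45 0.04808368597954412 17
sc16z origin 223 183 scale 20
```

View pics/sc16.png

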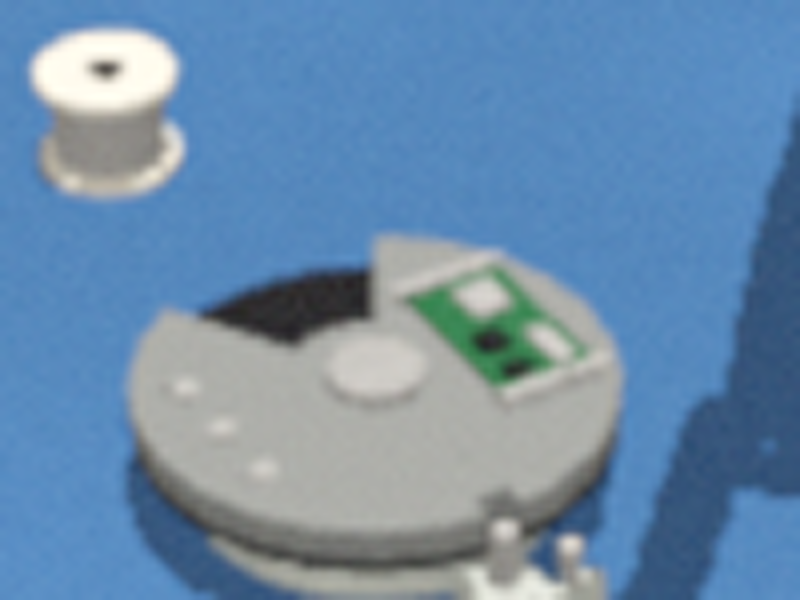

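View pics/sc16z.png

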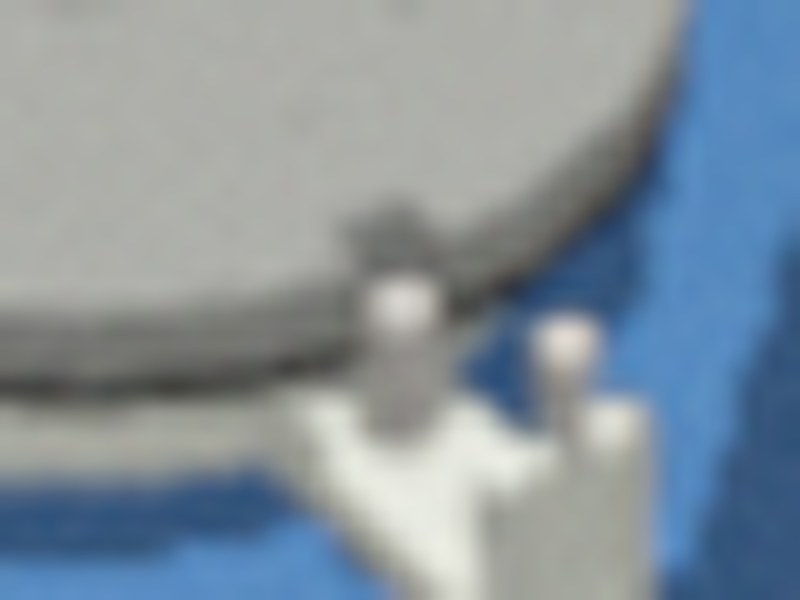

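View pics/tp16f.png

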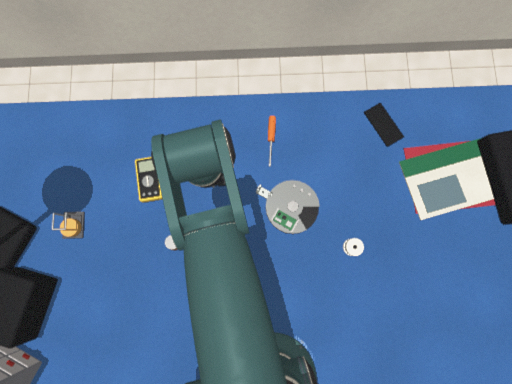

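Run:
```python
from h import *
d0=np.load("pics/scene0.npy")
_,d1=r.grab_frame("scene")
c=r.camera_info("scene");K=c["intrinsics"];V=c["view"]
v,u=np.mgrid[0:384,0:512]
def Wf(d): return (np.stack([(u-K[0,2])/K[0,0]*d,(v-K[1,2])/K[1,1]*d,d],-1)-V[:3,3])@V[:3,:3]
for d in(d0,d1):
    W=Wf(d);H=np.hypot(W[...,0]-.5335,W[...,1]+.083);z=W[...,2]
    A=np.degrees(np.arctan2(W[...,1]+.083,W[...,0]-.5335))
    print("hub",np.median(z[(H<.012)&(z>.03)&(z<.09)]),"ring",np.median(z[(H>.04)&(H<.08)&(A>-60)&(A<10)&(z>.03)&(z<.09)&(z<.09)]),"ringB",np.median(z[(H>.055)&(H<.08)&(A>-160)&(A<-130)&(z>.03)]),"table",np.median(z[(H>.15)&(H<.2)]))
```

```text
hub 0.06482192604010416 ring 0.06083327045046871 ringB 0.06063522458339737 table 0.0012244986637784164
hub 0.05257817830719587 ring 0.0482301078047164 ringB 0.0357668440851711 table 0.0015357732368249705
```

Depth pictures from before and after show the hub dropped 12.2 mm and the plate 12.6 mm, so the turntable is home. The pin stands in the notch (zoomed view, pixel ~(400,300)).

Run:
```python
from h import *
s=st();print(np.abs(s['dq']).max());print(r.sign_off())
```

```text
t 14.475 tcp [0.5819 0.1516 0.1932] phi 78.6 rad 0.2399 head 78.44 F [ 0.7 -0.2  0.9] M [-0.    0.02 -0.03]
0.031055377627419053
the job is handed in; nothing more can be done
None
```

The turntable is home over the pin, and I handed the job in at 14.5 s of the 51 s allowed; no verdict was reported. I put the shut fingertips in the finger recess and pushed its side wall counter-clockwise by about 124° with roughly 3 N. When the notch stood over the pin, I lifted clear, moved over the hub and pressed straight down.

**Last checks**
- **Height:** the press ran at about 5 N, then rose to 28 N and stopped. Depth pictures from before and after show the hub dropped 12.2 mm and the plate 12.6 mm.
- **Notch:** the pin stands in the notch in the final picture.
- **Board:** I kept the fingers clear of it, and the force readings showed no unexplained contact.
- **Loose things:** the spool, multimeter and screwdriver looked unmoved in the last overhead picture. The jar was mostly hidden by the arm there, so I did not check it fully; the arm only passed well above it.
- **Arm:** clear of everything at hand-in. Its measured force was about 1 N (sensor noise), and it was almost at rest, with the fastest joint at 0.03 rad/s.

**Disagreements**
- **Tool height:** the camera and the contact both showed the fingertips about 36–40 mm above the reported TCP. I set heights by camera and force instead.
- **Notch angle:** readings from the top view ran a few degrees lower than the scene view. I relied on the notch and pin seen in the same picture.

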